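# Hang up the cutlery pot from the tasting-booth crate

### The job

Take the steel cutlery pot with the wire handle out of the crate, where it lies on its side, and stand it upright on the wooden board and let go of it. Then take it again another way and hang it by its wire handle on the free middle hook of the stand, with the pot upright below the hook and its back towards the stand. Leave the other goods in the crate, and do not push about or knock over the bottle, tin and cup on the table.

Things in the scene. Friction and masses are not known exactly. Their poses are not given: they have to be found in the camera images.
- pot: open rectangular pot of 3 mm steel sheet with a wire handle at its back, 0.18 kg; it starts lying on its side. Origin: middle of the side it lies on. x: base (-45 mm) to open mouth (+45), points up when it stands; y: front face (-25) to back face (+25), the handle side; z: across its width, 0 to 60 mm, up as it lies
- pot_bar (a point): middle of the handle's cross-bar, pot frame (88, 37, 30) mm, axes as the pot's. The handle is an arch of 7 mm wire: legs at z = 13 and 47 mm rise from the back face at (25, 27) through (45, 29) to (88, 37) mm in x, y, joined there by the cross-bar along z; clear opening 27 mm wide
- pot_base (a point): the middle of the pot's base, outside: pot frame (-45, 0, 30) mm; axes as the pot's
- crate: low wooden crate, fixed, outside 290 (x) by 300 (y) by 66 mm high, walls and floor 6 mm; origin under its centre. Two steel pots lie side by side in the half nearer the robot, either one left or right, mouths roughly towards the robot; three small things stand in the far half
- plain_pot: another steel pot in the crate, lying on its side, without handle: 100 (x) by 46 (y) by 50 (z) mm, open at its +x end; origin at the middle of its underside as it lies. Leave it in the crate
- jar: amber glass jar standing in the crate, 52 mm across, 78 mm high, origin under its centre
- mill: dark wooden pepper mill standing in the crate, 52 mm across at the foot, 118 mm high, origin under its centre
- can: aluminium can standing in the crate, 54 mm across, 70 mm high, origin under its centre
- small_tin: flat aluminium tin lying between the two pots in the crate, 76 (x) by 26 by 26 mm high, origin under its centre
- board: wooden serving board, fixed, 140 by 140 mm, 16 mm thick, flat; origin under its centre; the pot is stood on it first
- stand: dark steel hook stand, fixed; origin on the table below the middle hook; hooks point to its -x, towards the robot. Foot 130 by 170 by 10 mm, x = -35 to 95. Post 16 mm thick at x = 55 mm; on it a rail along y, 260 mm long, 12 mm thick, at height 240, with hooks at y = -125, 0 and 125 mm. The outer ones are taken: ladle (-y) and spatula (+y), up to 48 mm wide, down to height 70, fixed
- stand_hook (a point): where the handle's wire rests on the free middle hook, stand frame (-4, 0, 244) mm, axes as the stand's. Each hook is 8 mm rod: its axis runs level at height 240 from the rail to x = -12 mm, then slopes up to its tip at x = -26, height 264. Below the middle one a back-rest plate, 70 mm wide, height 120 to 150, faces -x at x = -4 mm
- oil: green oil bottle standing on the table, 64 mm across, 200 mm high, origin under its centre; leave alone
- tin: grey rectangular tin standing on the table, 60 (x) by 85 (y) by 142 mm high with its cap, origin under its centre; leave alone
- cup: white plastic cup standing on the table, 72 mm across the rim, 75 mm high, origin under its centre; leave alone
Not all that is in view belongs to the job. Leave any blue look-alike of the pot alone. Several things have the shape of the board; the one meant has the colours described above.

How it is judged:
By the outcome, as a careful person would: the job done as asked, in the order asked, and still so for the second after the job is handed in, with the robot touching nothing.
It also fails if it takes over 58 s, if anything falls off the work surface, if the arm or the gripper's body presses on something with over 40 N, if the wrist force passes 120 N, or if a joint passes its speed limit or range.

### The arm

A 6-joint arm with a two-finger parallel gripper is mounted at the origin on the work surface. World frame = base frame: x ahead of the robot, y to its left, z up, the work surface at z = 0. Lengths are in m, angles in rad, forces in N, time in s.
With the tool pointing down it reaches from about 0.3 to 0.875 m from the base axis. Payload 6.4 kg.
Tool frame: the origin (TCP) lies on the front face of the gripper's body, between the roots of the fingers; the fingertips stand 73 mm ahead of it and the grasp point (between the pads) lies ctrl.pinch_z ahead of it (ctrl.pinch_z is the distance from the TCP to the grasp point, in m); z points along the fingers, x is the direction in which the jaws open and shut, and the axes are right-handed (so a half turn about z gives the same grasp; the last joint's range is limited). The gripper opens to 85 mm and grips with 20 to 120 N. Pads are 22 mm wide; open, the fingers measure 114 mm over their backs; the gripper's body (76 mm by 85 mm) begins 54 mm behind the grasp point. The pads swing forward as they close: fully open they stand 13 mm farther back than shut.
Start: joints at [1.034, 0.181, 1.607, -0, 1.354, -0.206], TCP at [0.187, 0.544, 0.304] pointing down, gripper open.
Joint ranges: [-2.99, 2.99], [-0.89, 2.07], [0.3, 2.58], [-1.14, 4.28], [0, 2.63], [-3.12, 3.12]. Speed limits (rad/s): [2.57, 2.57, 3.01, 3.14, 3.14, 3.14].

### API

Orientations are given as a unit quaternion [w, x, y, z].
In Python, from bench import ctrl gives the robot as it stands.
- The arm moves only by the tool move_arm, never from a script. Its argument "rows" is text: rows parted by semicolons, each of 7 numbers parted by spaces: the shift along the tool's x, y, z in cm, then the turn, a rotation vector about the tool's x, y, z in degrees, then the opening, from 0 (shut) to 1 (fully open). In form: x y z rx ry rz grip; .... A call has 1 to 20 rows; each row shifts and turns the commanded pose from where the row before left it, along the tool's axes as they then stand; what a row does not reach is not made up. A row lasts 1/10 s, in which the tool goes at most 50 mm and 8.59 degrees, less where a joint would pass 70% of its speed; a pose out of reach is approached as far as the arm can. A call with a gripper value outside its range is refused whole. The fingers move at their own pace and stop on an object; the grip force is fixed at half the most. Time passes only in rows, so rows that do not move let the fingers close. It gives the time, the measured TCP pose, the force and the opening at its end, in the units of the state.
- ctrl.get_obs(): the state, without advancing time (a new reading comes with each control period).
- ctrl.camera(name): name is "scene" or "side" or "wrist"; returns a dict with "color" (420x560x3 uint8, blue, green, red), "fx", "fy", "cx", "cy" (pixels), "rvec" (rotation vector, rad) and "tvec" (3), from world to camera coordinates, as OpenCV has them. Camera axes: x right, y down, z forward; pixel columns grow to the right and rows downward; lengths in m; the calibration is good to about 2 mm. A picture is of the moment at which its call begins. There is no depth.
- ctrl.hand_in(): hands the job in, once; it reports no verdict.
Trained networks look in the newest picture that a camera, given by its name, has taken for a name from the list of things; names that differ only in an ending like _2 or _b are one class to them, and where a whole thing is asked for, a point or a joint stands for the part that bears it (a point fixed in the world has none). Each returns a list of dicts, best first, with "confidence" (0 to 1); they miss things now and then, are a little off and sometimes report something else, mostly with a low value. They report only what shows in the picture. A call takes as long as a camera call. They do not tell look-alikes from the thing itself.
- ctrl.look_for(camera, query): "bbox" ([left, top, right, bottom] in pixels, round what is visible of it).
- ctrl.trace(camera, query): "region" (420x560 bool, what is visible of it) and "bbox" ([left, top, right, bottom] in pixels, round what is visible of it).
The state is a dict: "time_s": time; "q": joint angles; "dq": joint speeds; "joint_efforts": joint torques, N m; "eef_pos": TCP position; "eef_rot": TCP orientation; "wrist_force": force on the tool from outside, world axes, zero at the start; "torque": the same for the moment, N m; "opening": opening from 0.0 (shut) to 1.0 (fully open).
Only numpy, scipy, OpenCV 4.12 (cv2) and the standard library are available. Lean on these libraries where they do the work, as an engineer would, in place of code of your own. Each camera call takes 0.05 s, during which the arm holds its last target.

## Working session

There is one attempt and no reset: what is moved stays moved. The work goes in short steps, Python scripts to look and compute and a tool call to move; the robot and the scene stay as the last step left them, time stands still between calls to the robot, and variables do not carry over. Pictures are saved under pics/ and viewed, and the job is handed in when it is done.

Besides the shell and the picture viewer there is one more tool, called after "Emit:" by a JSON object that holds its "fn" and its "kwargs". move_arm: Moves the arm, as the interface text tells. Its arguments: {"type":"object","properties":{"rows":{"type":"string"}},"required":["rows"]}

```bash
ls; mkdir -p pics; python3 - <<'E'
from bench import ctrl
import cv2
print(ctrl.get_obs(), ctrl.pinch_z)
for n in ["scene","side","wrist"]:
    c=ctrl.camera(n); cv2.imwrite(f"pics/{n}0.png",c["color"]); print(n,{k:v for k,v in c.items() if k!="color"})
E
```

```text
pics
{'time_s': 0.0, 'q': array([ 1.03367147e+00,  1.81556503e-01,  1.60803840e+00,  4.97576749e-06,
        1.35378864e+00, -2.06326468e-01]), 'dq': array([-2.26878522e-03, -7.71461055e-05,  7.24690345e-04, -2.30850841e-03,
       -5.30076401e-04,  1.58831272e-03]), 'joint_efforts': array([ 6.60605019e-04, -4.44887352e+01, -3.51334190e+01, -2.52465925e-04,
        9.24388587e-03, -2.24483591e-05]), 'eef_pos': array([0.18652665, 0.543442  , 0.30296066]), 'eef_rot': array([ 3.57721981e-04,  8.13879043e-01,  5.81033649e-01, -8.20890980e-04]), 'wrist_force': array([-0.12183389,  0.73239449,  0.29724876]), 'torque': array([ 0.03193719, -0.02437019, -0.03005085]), 'opening': 1.0002468600629337} 0.0539
scene {'fx': 423.7491206633661, 'fy': 423.7491206633661, 'cx': 278.24832259932026, 'cy': 210.97766787591948, 'rvec': array([ 2.15130282,  1.22991634, -0.43692153]), 'tvec': array([-0.34687434, -0.23781802,  1.6776801 ])}
side {'fx': 424.46023444065395, 'fy': 424.46023444065395, 'cx': 284.57827474604767, 'cy': 201.979869782544, 'rvec': array([ 2.20303667, -0.0662307 ,  0.02255246]), 'tvec': array([-0.55237371,  0.20791093,  1.38986161])}
wrist {'fx': 368.1961545685739, 'fy': 368.1961545685739, 'cx': 279.11985641292466, 'cy': 209.1878432713735, 'rvec': array([-2.37046762, -1.69290138, -0.2268422 ]), 'tvec': array([-0.57478626, -0.03484314,  0.37895472])}
```

View pics/scene0.png

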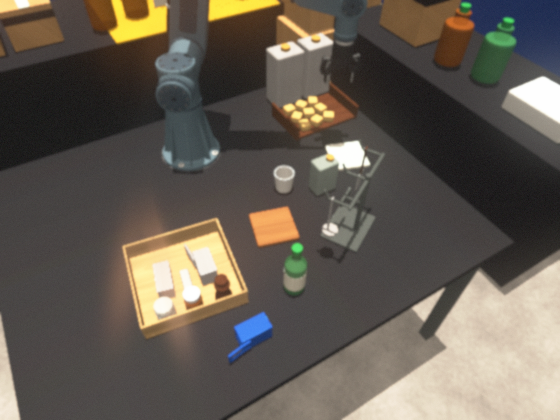

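View pics/side0.png

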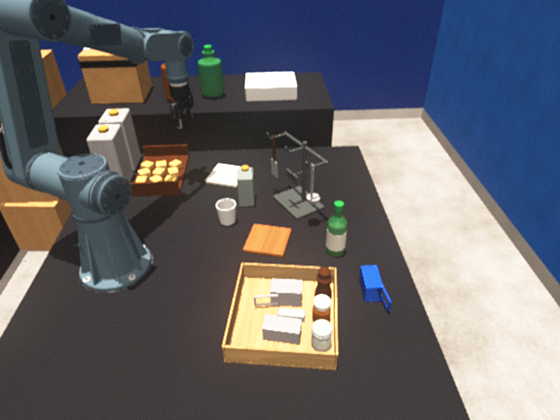

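View pics/wrist0.png

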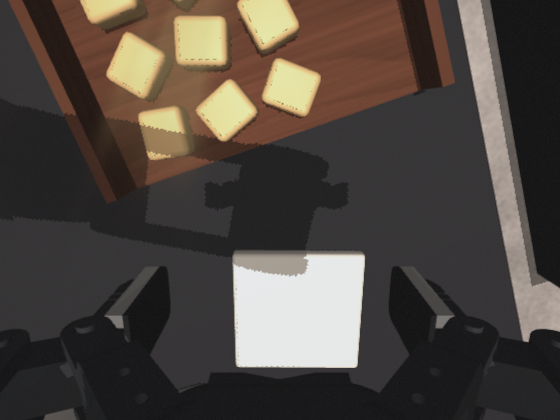

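Scene (420x560): crate at (185,275), wooden board (274,226); white decoy board (348,155); blue look-alike (253,330); stand (350,225). Next I enlarge the crate and stand.

```bash
cat > h.py <<'E'
import numpy as np, cv2, pickle, os
from scipy.spatial.transform import Rotation as R
from bench import ctrl
def snap(n,fn=None):
    c=ctrl.camera(n); 
    if fn: cv2.imwrite(f"pics/{fn}.png",c["color"])
    pickle.dump(c,open(f"last_{n}.pkl","wb")); return c
def last(n): return pickle.load(open(f"last_{n}.pkl","rb"))
def proj(c,P):
    K=np.array([[c["fx"],0,c["cx"]],[0,c["fy"],c["cy"]],[0,0,1]])
    return cv2.projectPoints(np.atleast_2d(np.array(P,float)),c["rvec"],c["tvec"],K,None)[0][:,0]
def ray(c,px):
    M=R.from_rotvec(c["rvec"]).as_matrix(); d=np.array([(px[0]-c["cx"])/c["fx"],(px[1]-c["cy"])/c["fy"],1.])
    d=M.T@d; return -M.T@c["tvec"], d/np.linalg.norm(d)
def onz(c,px,z):
    o,d=ray(c,px); return o+d*(z-o[2])/d[2]
def tri(obs):
    A=np.zeros((3,3));b=np.zeros(3);L=[]
    for c,p in obs:
        o,d=ray(c,p);P=np.eye(3)-np.outer(d,d);A+=P;b+=P@o;L.append((o,P))
    x=np.linalg.solve(A,b); return x,[np.linalg.norm(P@(x-o)) for o,P in L]
def crop(c,x0,y0,x1,y1,s,fn):
    cv2.imwrite(f"pics/{fn}.png",cv2.resize(c["color"][y0:y1,x0:x1],None,fx=s,fy=s,interpolation=cv2.INTER_CUBIC))
def world(Rm,t,pts): return np.atleast_2d(pts)@Rm.T+t
E
python3 - <<'E'
from h import *
c=snap("scene"); crop(c,110,210,260,340,5,"s_crate"); crop(c,300,130,400,260,4.5,"s_stand")
for q in ["pot","plain_pot","board","stand","crate","oil","tin","cup","mill","pot_bar"]:
    print("scene",q,[(np.round(r["bbox"]).astype(int).tolist(),round(r["confidence"],2)) for r in ctrl.look_for("scene",q)])
c=snap("side"); crop(c,220,250,350,375,6,"d_crate"); crop(c,250,120,340,225,5.5,"d_stand")
for q in ["pot","plain_pot","board","stand","crate","oil","tin","cup","mill","pot_bar"]:
    print("side",q,[(np.round(r["bbox"]).astype(int).tolist(),round(r["confidence"],2)) for r in ctrl.look_for("side",q)])
E
```

```text
scene pot [([154, 293, 177, 316], 0.71), ([227, 312, 273, 363], 0.69), ([184, 245, 220, 286], 0.61)]
scene plain_pot [([155, 262, 175, 298], 0.71)]
scene board [([253, 207, 298, 246], 0.92), ([324, 140, 367, 168], 0.59)]
scene stand [([319, 142, 384, 253], 0.63)]
scene crate [([122, 218, 248, 337], 0.58)]
scene oil [([283, 241, 308, 294], 0.7)]
scene tin [([309, 153, 340, 196], 0.75), ([186, 246, 220, 285], 0.53)]
scene cup [([275, 168, 295, 192], 0.73)]
scene mill [([215, 273, 235, 300], 0.85)]
scene pot_bar [([229, 313, 272, 364], 0.92), ([187, 245, 220, 287], 0.9)]
side pot [([356, 264, 392, 310], 0.77), ([254, 276, 301, 303], 0.55)]
side plain_pot [([260, 313, 297, 344], 0.66), ([312, 294, 334, 320], 0.2)]
side board [([206, 160, 239, 184], 0.81), ([241, 224, 293, 256], 0.61)]
side stand [([270, 131, 326, 220], 0.92), ([276, 308, 305, 318], 0.68)]
side crate [([224, 264, 338, 368], 0.56)]
side oil [([327, 201, 346, 258], 0.85)]
side tin [([233, 166, 254, 208], 0.85), ([225, 261, 337, 369], 0.53)]
side cup [([215, 195, 235, 227], 0.57)]
side mill [([311, 266, 333, 296], 0.78)]
side pot_bar [([254, 278, 301, 305], 0.95), ([360, 268, 392, 310], 0.88)]
```

View pics/s_crate.png

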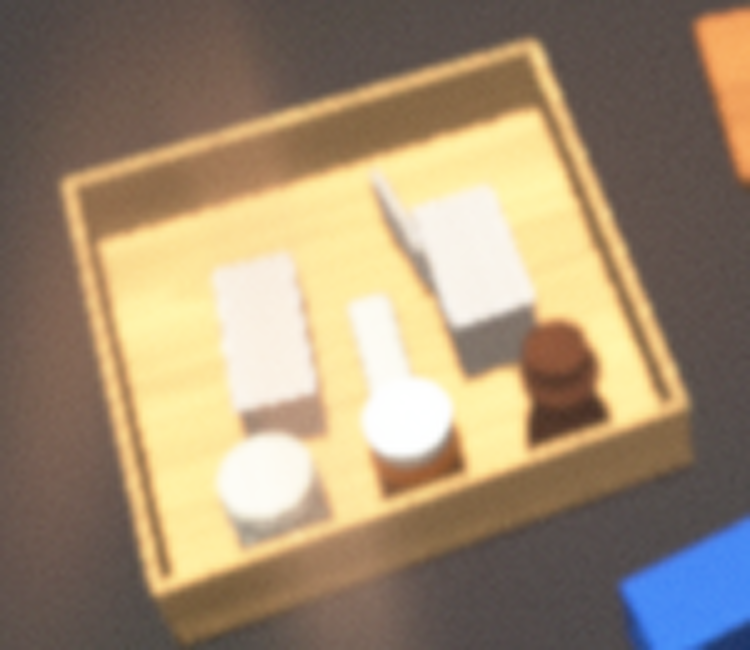

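View pics/d_crate.png

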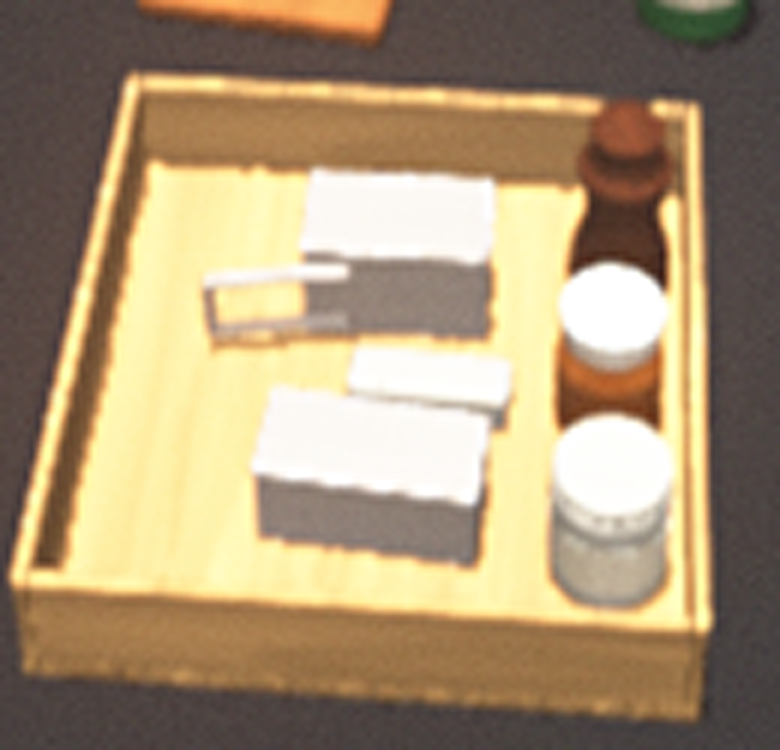

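View pics/s_stand.png

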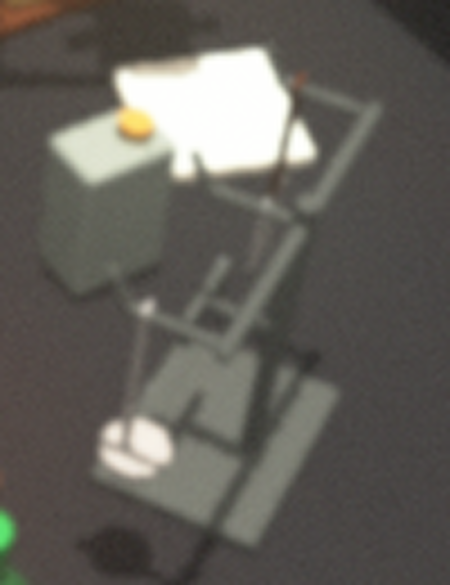

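View pics/d_stand.png

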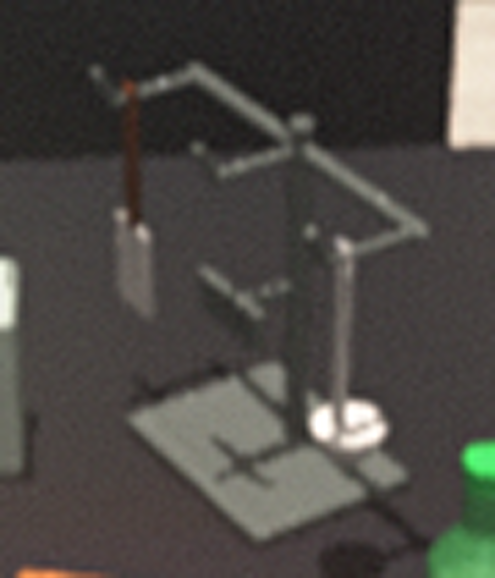

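Two handled pots are in view: scene (202,265) / side (285,290) is grey steel, lying in the crate, and its wire arch is clearly visible. The one at scene (253,330) is the blue look-alike, outside the crate. The steel one in the crate is the one meant (crop confirms); the handle-less steel pot is at scene (163,278). For boards, the one meant is the wooden brown-orange board at scene (274,226), not the white one at (348,155).

```bash
cat > fit.py <<'E'
from h import *
from scipy.optimize import least_squares
def fit(obs,z=None,x0=(0.5,0,0,0)):
    # obs: list of (cam, px, localpoint mm); unknown x,y,z,yaw
    def f(p):
        Rm=R.from_euler('z',p[3]).as_matrix(); t=np.array([p[0],p[1],p[2] if z is None else z])
        return np.concatenate([proj(c,world(Rm,t,np.array(l)/1000))[0]-px for c,px,l in obs])
    best=None
    for y in np.linspace(-3,3,8):
        s=least_squares(f,[x0[0],x0[1],x0[2],y],loss='soft_l1')
        if best is None or s.cost<best.cost: best=s
    return best.x, f(best.x).reshape(-1,2)
E
python3 - <<'E'
from fit import *
S=last("scene");D=last("side")
s=lambda x,y:(S,np.array([110+x/5,210+y/5])); d=lambda x,y:(D,np.array([220+x/6,250+y/6]))
o=[(*s(415,205),(45,25,60)),(*s(487,187),(45,-25,60)),(*s(533,300),(-45,-25,60)),(*s(458,330),(-45,25,60)),(*s(475,378),(-45,25,0)),(*s(377,172),(91,38,50)),
(*d(313,170),(45,-25,60)),(*d(493,180),(-45,-25,60)),(*d(490,262),(-45,25,60)),(*d(303,255),(45,25,60)),(*d(490,335),(-45,25,0)),(*d(206,275),(91,38,50)),(*d(213,338),(91,38,10))]
p,r=fit(o);print("pot",p,np.degrees(p[3]));print(r.round(1).tolist())
ss=lambda x,y:(S,np.array([300+x/4.5,130+y/4.5])); dd=lambda x,y:(D,np.array([250+x/5.5,120+y/5.5]))
o=[(*ss(378,105),(55,130,242)),(*ss(225,350),(55,-130,240)),(*ss(195,155),(-26,0,264)),(*ss(111,266),(-26,-125,264)),(*ss(95,475),(-35,-85,10)),(*ss(255,547),(95,-85,8)),(*ss(340,390),(95,85,10)),
(*dd(195,68),(55,130,242)),(*dd(427,230),(55,-130,240)),(*dd(95,72),(-26,125,264)),(*dd(197,149),(-26,0,264)),(*dd(310,230),(-26,-125,264)),(*dd(130,420),(-35,85,10)),(*dd(262,540),(-35,-85,8)),(*dd(407,475),(95,-85,10))]
p,r=fit(o);print("stand",p,np.degrees(p[3]));print(r.round(1).tolist())
ctrl.camera("scene");ctrl.camera("side")
for n,c in (("scene",S),("side",D)):
  for q,z in [("board",.016),("crate",.066),("oil",.1),("tin",.07),("cup",.04),("plain_pot",.05),("mill",.1),("small_tin",.026)]:
    for t in ctrl.trace(n,q)[:2]:
      v,u=np.nonzero(t["region"]); w=onz(c,(u.mean(),v.mean()),z); 
      ct=max(cv2.findContours(t["region"].astype(np.uint8),0,1)[0],key=cv2.contourArea)
      ap=cv2.minAreaRect(ct)
      cor=[onz(c,x,z)[:2].round(3).tolist() for x in cv2.boxPoints(ap)] if q=="board" else ""
      print(n,q,round(t["confidence"],2),w.round(3),len(u),cor)
E
```

```text
pot [ 5.49623252e-01 -1.79533440e-01  2.06023370e-03  3.02068090e+00] 173.0722667470196
[[-0.3, 1.5], [1.1, -0.2], [1.4, 0.1], [-0.1, -0.2], [-1.1, 1.0], [-0.6, 0.1], [-0.2, 0.1], [0.2, -0.2], [0.2, -0.9], [-0.1, -1.1], [-0.1, 0.8], [-0.3, 0.7], [-0.8, -0.6]]
stand [ 5.98742957e-01  2.92437917e-01 -1.29667013e-04  5.14363788e-01] 29.47087420291196
[[-0.7, 0.6], [0.0, 0.6], [0.1, -0.3], [0.6, 1.3], [-0.9, -0.6], [-0.1, 0.0], [0.3, -0.3], [-0.0, -0.0], [-0.8, 0.3], [0.4, -0.0], [0.2, -0.3], [0.3, 0.4], [-0.7, -1.2], [-0.8, -0.4], [1.0, -0.5]]
scene board 0.79 [0.504 0.084 0.016] 1478 [[0.41, 0.037], [0.454, 0.19], [0.594, 0.128], [0.55, -0.014]]
scene board 0.67 [0.338 0.517 0.016] 767 [[0.248, 0.475], [0.296, 0.619], [0.426, 0.533], [0.38, 0.399]]
scene crate 0.85 [ 0.561 -0.258  0.066] 7629 
scene oil 0.78 [0.733 0.02  0.1  ] 942 
scene tin 0.7 [0.421 0.339 0.07 ] 944 
scene cup 0.62 [0.347 0.22  0.04 ] 445 
scene plain_pot 0.57 [ 0.538 -0.307  0.05 ] 636 
scene plain_pot 0.52 [0.603 0.326 0.05 ] 2579 
scene small_tin 0.45 [ 0.549 -0.248  0.026] 189 
side board 0.81 [0.322 0.503 0.016] 544 [[0.252, 0.452], [0.249, 0.62], [0.383, 0.574], [0.376, 0.412]]
side board 0.69 [0.498 0.076 0.016] 1198 [[0.413, 0.024], [0.424, 0.181], [0.584, 0.136], [0.56, -0.015]]
side crate 0.98 [ 0.513 -0.3    0.066] 7343 
side oil 0.63 [0.721 0.01  0.1  ] 828 
side tin 0.58 [0.421 0.334 0.07 ] 682 
side cup 0.86 [0.35 0.22 0.04] 428 
side cup 0.64 [0.497 0.05  0.04 ] 1162 
side plain_pot 0.96 [ 0.527 -0.32   0.05 ] 960 
side mill 0.81 [ 0.652 -0.208  0.1  ] 452 
side small_tin 0.67 [ 0.56  -0.249  0.026] 215
```

```bash
cat > plan.py <<'E'
from h import *
def pose():
    o=ctrl.get_obs(); q=o["eef_rot"]; return R.from_quat([q[1],q[2],q[3],q[0]]), o["eef_pos"]
def rows(Rt,pt,grip,n=None,cur=None,dp=1,lin=0.045,ang=8.4):
    """interpolate from cur to target -> equal rows in tool axes (rot about current tool axis const)"""
    R0,p0=cur if cur else pose()
    rv=(R0.inv()*Rt).as_rotvec(); L=np.linalg.norm(pt-p0); a=np.degrees(np.linalg.norm(rv))
    if n is None: n=int(np.ceil(max(L/lin,a/ang,1)))
    st=np.r_[0,0,0,np.degrees(rv)/n]
    out=[];Rc=R0
    for i in range(n):
        d=Rc.inv().apply((pt-p0)/n)*100
        out.append(" ".join(f"{v:.{dp+1 if k<3 else dp}f}" for k,v in enumerate(np.r_[d,np.degrees(rv)/n]))+f" {grip}")
        Rc=Rc*R.from_rotvec(rv/n)
    return "; ".join(out)
def Rcols(x,z):
    x=np.array(x,float);z=np.array(z,float);z/=np.linalg.norm(z);x-=z*(x@z);x/=np.linalg.norm(x)
    return R.from_matrix(np.c_[x,np.cross(z,x),z])
E
python3 - <<'E'
from plan import *
R0,p0=pose(); print(R0.inv().apply(np.array([.45,-.12,.36])-p0)*100)
E
```

```text
[-54.23564446  46.4586993   -5.60968521]
```

Emit:
{"fn": "move_arm", "kwargs": {"rows": "0 0 -3 0 0 0 1; 0 0 -3 0 0 0 1; -3.4 2.9 0 0 0 0 1; -3.4 2.9 0 0 0 0 1; -3.4 2.9 0 0 0 0 1; -3.4 2.9 0 0 0 0 1; -3.4 2.9 0 0 0 0 1; -3.4 2.9 0 0 0 4 1; -3.4 2.9 0 0 0 0 1"}}

```text
time_s: 3.05
eef_pos: [0.2988, 0.2502, 0.3641]
eef_rot: [0.0, 0.834, 0.552, 0.001]
wrist_force: [0.5, 1.3, 0.5]
opening: 0.999
```

```bash
cat > log.py <<'E'
from bench import ctrl
import json,numpy as np
o=ctrl.get_obs(); open("kin.jsonl","a").write(json.dumps([o["q"].tolist(),o["eef_pos"].tolist(),o["eef_rot"].tolist()])+"\n")
print(o["time_s"],o["q"].round(3),o["eef_pos"].round(4),o["eef_rot"].round(4),o["wrist_force"].round(1),round(o["opening"],3))
E
echo '[[1.03367147,0.181556503,1.60803840,0,1.35378864,-0.206326468],[0.18652665,0.543442,0.30296066],[0.000357721981,0.813879043,0.581033649,-0.00082089]]'>kin.jsonl; python3 log.py
```

```text
3.05 [ 0.39  -0.317  1.954 -0.     1.503 -0.779] [0.2988 0.2502 0.3641] [2.000e-04 8.340e-01 5.517e-01 5.000e-04] [0.5 1.3 0.5] 0.999
```

```bash
python3 - <<'E'
from plan import *
y=np.radians(-97); Rt=Rcols([np.cos(y),np.sin(y),0],[0,0,-1])
print(rows(Rt,np.array([.50,-.17,.36]),1,n=20))
E
```

```text
-1.54 1.75 0.02 -0.0 -0.0 8.2 1; -1.28 1.95 0.02 -0.0 -0.0 8.2 1; -0.98 2.11 0.02 -0.0 -0.0 8.2 1; -0.67 2.23 0.02 -0.0 -0.0 8.2 1; -0.35 2.30 0.02 -0.0 -0.0 8.2 1; -0.02 2.33 0.02 -0.0 -0.0 8.2 1; 0.32 2.31 0.02 -0.0 -0.0 8.2 1; 0.64 2.24 0.02 -0.0 -0.0 8.2 1; 0.96 2.12 0.02 -0.0 -0.0 8.2 1; 1.25 1.97 0.02 -0.0 -0.0 8.2 1; 1.52 1.77 0.02 -0.0 -0.0 8.2 1; 1.75 1.53 0.02 -0.0 -0.0 8.2 1; 1.95 1.27 0.02 -0.0 -0.0 8.2 1; 2.11 0.98 0.02 -0.0 -0.0 8.2 1; 2.23 0.67 0.02 -0.0 -0.0 8.2 1; 2.30 0.34 0.02 -0.0 -0.0 8.2 1; 2.33 0.01 0.02 -0.0 -0.0 8.2 1; 2.31 -0.32 0.02 -0.0 -0.0 8.2 1; 2.24 -0.65 0.02 -0.0 -0.0 8.2 1; 2.12 -0.96 0.02 -0.0 -0.0 8.2 1
```

Emit:
{"fn": "move_arm", "kwargs": {"rows": "-1.5 1.75 0 0 0 8.2 1; -1.3 1.95 0 0 0 8.2 1; -1 2.1 0 0 0 8.2 1; -0.7 2.2 0 0 0 8.2 1; -0.35 2.3 0 0 0 8.2 1; 0 2.3 0 0 0 8.2 1; 0.3 2.3 0 0 0 8.2 1; 0.65 2.25 0 0 0 8.2 1; 0.95 2.1 0 0 0 8.2 1; 1.25 1.95 0 0 0 8.2 1; 1.5 1.75 0 0 0 8.2 1; 1.75 1.55 0 0 0 8.2 1; 1.95 1.25 0 0 0 8.2 1; 2.1 1 0 0 0 8.2 1; 2.2 0.7 0 0 0 8.2 1; 2.3 0.35 0 0 0 8.2 1; 2.3 0 0 0 0 8.2 1; 2.3 -0.3 0 0 0 8.2 1; 2.25 -0.65 0 0 0 8.2 1; 2.1 -0.95 0 0 0 8.2 1"}}

```text
time_s: 5.05
eef_pos: [0.4985, -0.1678, 0.3639]
eef_rot: [0.0, -0.661, 0.751, -0.0]
wrist_force: [0.9, 0.3, -0.2]
opening: 1.002
```

```bash
python3 log.py; python3 - <<'E'
from h import *
c=snap("wrist","w1")
E
```

```text
5.05 [-0.551  0.024  1.656 -0.     1.461  1.148] [ 0.4985 -0.1678  0.3639] [ 0.     -0.6607  0.7507 -0.    ] [ 0.9  0.3 -0.2] 1.002
```

View pics/w1.png

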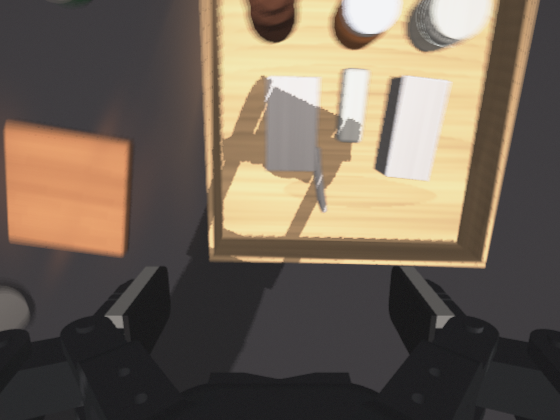

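The pot lies at (292,125) with its handle at (320,185); the board is at (68,188), plain pot (415,128). I do small test tilts to identify the arm's kinematics.

Emit:
{"fn": "move_arm", "kwargs": {"rows": "0 0 0 0 8 0 1; 0 0 0 0 8 0 1; 0 0 0 0 8 0 1; 0 0 0 0 0 0 1"}}

```text
time_s: 5.5
eef_pos: [0.498, -0.1648, 0.3629]
eef_rot: [-0.156, -0.65, 0.731, -0.138]
wrist_force: [0.4, 0.5, 0.1]
opening: 1.001
```

```bash
python3 log.py
```

```text
5.5 [-0.358  0.013  1.713 -0.42   1.334  1.413] [ 0.498  -0.1648  0.3629] [-0.1564 -0.65    0.7308 -0.1377] [0.4 0.5 0.1] 1.001
```

Emit:
{"fn": "move_arm", "kwargs": {"rows": "0 0 0 0 -8 0 1; 0 0 0 0 -8 0 1; 0 0 0 0 -8 0 1; 0 0 0 8 0 0 1; 0 0 0 8 0 0 1; 0 0 0 8 0 0 1; 0 0 0 0 0 0 1"}}

```text
time_s: 6.2
eef_pos: [0.4963, -0.1667, 0.3631]
eef_rot: [0.139, -0.648, 0.733, -0.155]
wrist_force: [0.5, -0.1, -0.2]
opening: 1.0
```

```bash
python3 log.py
```

```text
6.2 [-0.653 -0.204  1.911  0.239  1.08   0.966] [ 0.4963 -0.1667  0.3631] [ 0.1392 -0.6476  0.7329 -0.1553] [ 0.5 -0.1 -0.2] 1.0
```

```bash
cat > kin.py <<'E'
import numpy as np, json
from scipy.optimize import least_squares
from scipy.spatial.transform import Rotation as R
LO=np.array([-2.99,-.89,.3,-1.14,0,-3.12]);HI=np.array([2.99,2.07,2.58,4.28,2.63,3.12])
def fk(q,P):
    l,d1,a1,a2,e2,d4,e3,d6=P
    r=R.from_euler('z',q[0]); t=r.apply([a1,0,d1]); 
    r=r*R.from_euler('y',q[1]); t=t+r.apply([e2,l,a2])
    r=r*R.from_euler('y',q[2]); t=t+r.apply([e3,0,d4])
    r=r*R.from_euler('z',q[3])*R.from_euler('y',q[4]); t=t+r.apply([0,0,d6])
    r=r*R.from_euler('z',q[5]+np.pi)
    return r,t
def data():
    return [(np.array(q),np.array(p),R.from_quat([o[1],o[2],o[3],o[0]])) for q,p,o in map(json.loads,open("kin.jsonl"))]
def fitP():
    D=data()
    f=lambda P: np.concatenate([np.r_[fk(q,P)[1]-p]*100 for q,p,o in D]+[0.02*(P-[.1178,.3,0,.4,0,.4,0,.2])])
    s=least_squares(f,[.1178,.3,0,.4,0,.4,0,.2]); return s.x
def ik(Rt,pt,q0,P,w=0.2):
    def f(q):
        r,t=fk(q,P); return np.r_[(t-pt),w*(Rt.inv()*r).as_rotvec()]
    s=least_squares(f,np.clip(q0,LO+1e-6,HI-1e-6),bounds=(LO,HI)); return s.x,np.linalg.norm(s.fun)
E
python3 - <<'E'
from kin import *
P=fitP();print(P.round(4))
for q,p,o in data():
    r,t=fk(q,P);print((t-p).round(4),np.degrees((o.inv()*r).as_rotvec()).round(2))
np.save("P.npy",P)
E
```

```text
[0.1178 0.3134 0.     0.4382 0.     0.5145 0.0855 0.2463]
[ 0. -0.  0.] [-0. -0. -0.]
[-0.  0. -0.] [-0. -0.  0.]
[ 0.  0. -0.] [-0.  0.  0.]
[0. 0. 0.] [-0.  0.  0.]
[0. 0. 0.] [-0.  0. -0.]
```

```bash
python3 - <<'E'
from kin import *
from plan import Rcols
P=np.load("P.npy"); pz=.0539
def potR(x,y): 
    x=np.array(x,float);y=np.array(y,float); return np.c_[x,y,np.cross(x,y)]
def tool(Rp,tp,xl,zl,pin):
    Rl=Rcols(xl,zl).as_matrix(); Rt=Rp@Rl; pt=tp+Rp@(np.array(pin)/1000)-Rt[:,2]*pz
    return R.from_matrix(Rt),pt
lie=(R.from_euler('z',173.07,degrees=True).as_matrix(),np.array([.5496,-.1795,.006]))
def best(Rt,pt,q0s):
    o=[]
    for q0 in q0s:
        q,e=ik(Rt,pt,q0,P)
        if e<1e-4 and not any(np.allclose(q,x[0],atol=.02) for x in o): o.append((q,e))
    return [x[0] for x in o]
rng=np.random.default_rng(0)
seeds=[np.array([rng.uniform(-1,1.5),rng.uniform(-.5,1.5),rng.uniform(.6,2.4),rng.uniform(-1.1,4.2),rng.uniform(.2,2.5),rng.uniform(-3,3)]) for _ in range(25)]
for al in (20,25,30):
    a=np.radians(al); T=tool(*lie,[0,1,0],[-np.sin(a),0,-np.cos(a)],[-6,0,36])
    print("lie",al,T[1].round(3),[q.round(2).tolist() for q in best(*T,seeds)])
sx,sy,syaw=.5987,.2924,np.radians(29.47)
for be in (30,40,50):
    b=np.radians(be); yb=np.array([np.cos(syaw),np.sin(syaw),0]); Rp=potR([0,0,1],yb)
    hook=np.array([sx,sy,0])+[-.004*np.cos(syaw),-.004*np.sin(syaw),.2475]
    tp=hook-Rp@np.array([.088,.037,.03])
    for s in (1,-1):
        T=tool(Rp,tp,[0,0,s],[-np.sin(b),np.cos(b),0],[15,0,30]); print("hang",be,s,T[1].round(3),[q.round(2).tolist() for q in best(*T,seeds)])
al=25;a=np.radians(al)
for ps in range(-180,180,30):
    for (bx,by) in ((.51,.08),):
        y=np.radians(ps);Rp=potR([0,0,1],[np.cos(y),np.sin(y),0]); base=np.array([bx,by,.016]); tp=base-Rp@np.array([-.045,0,.03])
        T=tool(Rp,tp,[0,1,0],[-np.sin(a),0,-np.cos(a)],[-6,0,36])
        print("st",ps,"tooldir",T[0].as_matrix()[:,2].round(2),[q.round(2).tolist() for q in best(*T,seeds)])
        for be in (30,45):
            b=np.radians(be)
            T=tool(Rp,tp,[0,0,1],[-np.sin(b),np.cos(b),0],[15,0,30])
            print("   G2",be,[q.round(2).tolist() for q in best(*T,seeds)])
E
```

```text
lie 20 [ 0.537 -0.178  0.093] [[-0.6, 0.33, 1.97, 0.3, 0.56, 0.86]]
lie 25 [ 0.533 -0.177  0.091] [[-0.63, 0.31, 2.03, 0.47, 0.47, 0.68]]
lie 30 [ 0.529 -0.177  0.089] [[-0.65, 0.29, 2.08, 0.72, 0.39, 0.42]]
hang 30 1 [0.522 0.249 0.201] [[0.08, 0.1, 2.26, 2.08, 0.43, 2.36]]
hang 30 -1 [0.522 0.249 0.201] [[0.08, 0.1, 2.26, 2.08, 0.43, -0.78]]
hang 40 1 [0.527 0.252 0.209] []
hang 40 -1 [0.527 0.252 0.209] [[0.11, 0.06, 2.18, 1.33, 0.31, -0.01]]
hang 50 1 [0.533 0.255 0.216] [[0.15, 0.06, 2.07, 0.61, 0.41, -2.43]]
hang 50 -1 [0.533 0.255 0.216] [[0.15, 0.06, 2.07, 0.61, 0.41, 0.71]]
st -180 tooldir [-0.    0.91 -0.42] [[-0.59, 0.72, 1.77, 0.86, 1.54, 2.1]]
   G2 30 [[-0.05, 0.98, 1.12, -0.05, 2.09, 1.52]]
   G2 45 [[-0.05, 0.8, 1.29, -0.04, 1.83, 1.52]]
st -150 tooldir [-0.45  0.78 -0.42] [[-0.42, 0.88, 1.44, 0.58, 1.83, 2.03]]
   G2 30 [[0.12, 0.96, 1.15, -0.38, 2.01, 1.19]]
   G2 45 [[0.1, 0.78, 1.32, -0.3, 1.77, 1.2]]
st -120 tooldir [-0.78  0.45 -0.42] [[-0.24, 1.01, 1.17, 0.3, 2.06, 1.84]]
   G2 30 [[0.28, 0.86, 1.34, -0.66, 1.78, 0.96]]
   G2 45 [[0.23, 0.7, 1.47, -0.54, 1.57, 
[... 694 characters left out ...]
5, 1.37, 0.64, 2.58]]
st 60 tooldir [ 0.78 -0.45 -0.42] [[0.34, 0.53, 2.25, 4.19, 0.92, 1.22]]
   G2 30 [[-0.66, 0.45, 2.14, 1.17, 1.2, 2.17]]
   G2 45 [[-0.54, 0.29, 2.13, 0.98, 1.02, 2.45]]
st 90 tooldir [ 0.91  0.   -0.42] [[-0.17, 0.47, 2.47, 2.95, 0.94, 1.61]]
   G2 30 [[-0.56, 0.62, 1.81, 0.83, 1.5, 2.16]]
   G2 45 [[-0.48, 0.47, 1.86, 0.7, 1.32, 2.3]]
st 120 tooldir [ 0.78  0.45 -0.42] [[-0.66, 0.48, 2.41, 1.84, 1.05, 1.84]]
   G2 30 [[-0.4, 0.78, 1.49, 0.56, 1.78, 2.06]]
   G2 45 [[-0.36, 0.63, 1.6, 0.47, 1.57, 2.1]]
st 150 tooldir [ 0.45  0.78 -0.42] [[-0.7, 0.57, 2.11, 1.21, 1.26, 2.04]]
   G2 30 [[-0.23, 0.91, 1.25, 0.28, 2.0, 1.84]]
   G2 45 [[-0.21, 0.74, 1.4, 0.23, 1.76, 1.84]]
```

```bash
cat > geo.py <<'E'
from kin import *
from plan import Rcols
P=np.load("P.npy"); pz=.0539
def potR(x,y): 
    x=np.array(x,float);y=np.array(y,float); return np.c_[x,y,np.cross(x,y)]
def tool(Rp,tp,xl,zl,pin):
    Rl=Rcols(xl,zl).as_matrix(); Rt=Rp@Rl; pt=tp+Rp@(np.array(pin)/1000)-Rt[:,2]*pz
    return R.from_matrix(Rt),pt
def standpose(bx,by,ps,bz=.016):
    y=np.radians(ps);Rp=potR([0,0,1],[np.cos(y),np.sin(y),0]); return Rp,np.array([bx,by,bz])-Rp@np.array([-.045,0,.03])
def G1(Rp,tp,al,pin=(-6,0,36)):
    a=np.radians(al); return tool(Rp,tp,[0,1,0],[-np.sin(a),0,-np.cos(a)],pin)
def G2(Rp,tp,be,s,pin=(13,-4,30)):
    b=np.radians(be); return tool(Rp,tp,[0,0,s],[-np.sin(b),np.cos(b),0],pin)
def hang(dx=0,dz=0,st=(.5987,.2924,29.47)):
    y=np.radians(st[2]);yb=np.array([np.cos(y),np.sin(y),0]);Rp=potR([0,0,1],yb)
    h=np.array([st[0],st[1],.2475+dz])+yb*(-.004+dx); return Rp,h-Rp@np.array([.088,.037,.03])
def sols(T,n=25,seed=0):
    rng=np.random.default_rng(seed);o=[]
    for _ in range(n):
        q0=np.array([rng.uniform(-1,1.5),rng.uniform(-.5,1.5),rng.uniform(.6,2.4),rng.uniform(-1.1,4.2),rng.uniform(.2,2.5),rng.uniform(-3,3)])
        q,e=ik(*T,q0,P)
        if e<1e-4 and not any(np.allclose(q,x,atol=.02) for x in o): o.append(q)
    return o
def track(Ta,Tb,q0,n=20):
    """straight interp; returns q list, max err"""
    rv=(Ta[0].inv()*Tb[0]).as_rotvec();q=q0;Q=[];E=0
    for i in range(1,n+1):
        s=i/n;q,e=ik(Ta[0]*R.from_rotvec(rv*s),Ta[1]+(Tb[1]-Ta[1])*s,q,P);Q.append(q);E=max(E,e)
    return np.array(Q),E
E
python3 - <<'E'
from geo import *
for ps in (-30,-15,0,15):
  for bx,by in ((.50,.08),(.53,.09)):
    print(ps,bx,by,"st",[q.round(2).tolist() for q in sols(G1(*standpose(bx,by,ps),25))])
    for be in (40,55,70): print("   G2",be,[q.round(2).tolist() for q in sols(G2(*standpose(bx,by,ps),be,-1))])
for be in (40,50,55,60,70): print("hang",be,[q.round(2).tolist() for q in sols(G2(*hang(),be,-1))])
E
```

```text
-30 0.5 0.08 st [[0.3, 0.95, 1.3, -0.69, 1.83, 0.99]]
   G2 40 []
   G2 55 [[0.14, 0.15, 2.21, -0.95, 0.45, 3.04]]
   G2 70 [[0.04, 0.15, 2.1, -0.32, 0.62, 2.37]]
-30 0.53 0.09 st [[0.3, 1.0, 1.19, -0.7, 1.87, 0.95]]
   G2 40 []
   G2 55 [[0.15, 0.21, 2.13, -0.93, 0.47, 3.02]]
   G2 70 [[0.06, 0.22, 2.02, -0.32, 0.63, 2.39]]
-15 0.5 0.08 st [[0.37, 0.88, 1.43, -0.83, 1.68, 0.93]]
   G2 40 [[0.08, 0.17, 2.39, 3.93, 0.37, -2.1]]
   G2 55 [[0.02, 0.09, 2.29, -0.76, 0.24, 2.55]]
   G2 70 [[-0.03, 0.12, 2.14, -0.15, 0.55, 1.92]]
-15 0.53 0.09 st [[0.37, 0.93, 1.34, -0.83, 1.71, 0.89]]
   G2 40 [[0.11, 0.23, 2.32, 4.02, 0.37, -2.17]]
   G2 55 [[0.05, 0.15, 2.21, -0.76, 0.26, 2.57]]
   G2 70 [[-0.0, 0.18, 2.07, -0.17, 0.56, 1.96]]
0 0.5 0.08 st [[0.43, 0.81, 1.59, -0.97, 1.52, 0.9]]
   G2 40 [[-0.15, 0.12, 2.47, 2.79, 0.33, -1.33]]
   G2 55 [[-0.12, 0.04, 2.34, 0.42, 0.17, 1.06]]
   G2 70 [[-0.1, 0.09, 2.17, 0.07, 0.53, 1.42]]
0 0.53 0.09 st [[0.42, 0.85, 1.5, -0.97, 1.54, 0.86]]
   G2 40 [[-0.1, 0.18, 2.39, 2.89, 0.3, -1.4]]
   G2 55 [[-0.08, 0.11, 2.26, 0.28, 0.17, 1.23]]
   G2 70 [[-0.07, 0.16, 2.09, 0.04, 0.54, 1.47]]
15 0.5 0.08 st []
   G2 40 [[-0.37, 0.11, 2.47, 1.96, 0.51, -0.88]]
   G2 55 [[-0.26, 0.04, 2.34, 0.95, 0.36, 0.22]]
   G2 70 [[-0.17, 0.09, 2.17, 0.26, 0.58, 0.94]]
15 0.53 0.09 st [[0.46, 0.76, 1.68, -1.14, 1.36, 0.87]]
   G2 40 [[-0.3, 0.17, 2.4, 2.02, 0.47, -0.88]]
   G2 55 [[-0.21, 0.11, 2.27, 0.91, 0.34, 0.29]]
   G2 70 [[-0.13, 0.16, 2.09, 0.24, 0.58, 1.0]]
hang 40 [[0.11, 0.05, 2.19, 1.35, 0.32, -0.03]]
hang 50 [[0.14, 0.06, 2.08, 0.62, 0.41, 0.7]]
hang 55 [[0.16, 0.07, 2.02, 0.43, 0.5, 0.9]]
hang 60 [[0.18, 0.1, 1.96, 0.3, 0.6, 1.03]]
hang 70 [[0.21, 0.17, 1.83, 0.14, 0.81, 1.18]]
```

```bash
python3 - <<'E'
from h import *
c=last("wrist"); crop(c,195,50,475,250,2.8,"w1c")
from geo import *
# predicted pot overlay
im=c["color"].copy()
Rp=R.from_euler('z',173.07,degrees=True).as_matrix();t=np.array([.5496,-.1795,.006])
pts=[(45,25,60),(45,-25,60),(-45,-25,60),(-45,25,60),(45,25,0),(-45,25,0),(88,37,47),(88,37,13),(45,-25,0)]
u=proj(c,world(Rp,t,np.array(pts)/1000)); print(u.round(1).tolist())
for a in u: cv2.circle(im,tuple(np.round(a*1).astype(int)),2,(0,0,255),-1)
c2=dict(c);c2["color"]=im; crop(c2,195,50,475,250,2.8,"w1o")
M=R.from_rotvec(c["rvec"]).as_matrix();print("cam",-M.T@c["tvec"])
E
```

```text
[[309.9, 169.8], [260.2, 170.1], [258.3, 75.4], [311.4, 75.0], [305.7, 161.4], [306.7, 79.7], [319.4, 207.5], [316.3, 199.9], [262.8, 161.7]]
cam [ 0.56549634 -0.17562361  0.43432013]
```

View pics/w1c.png

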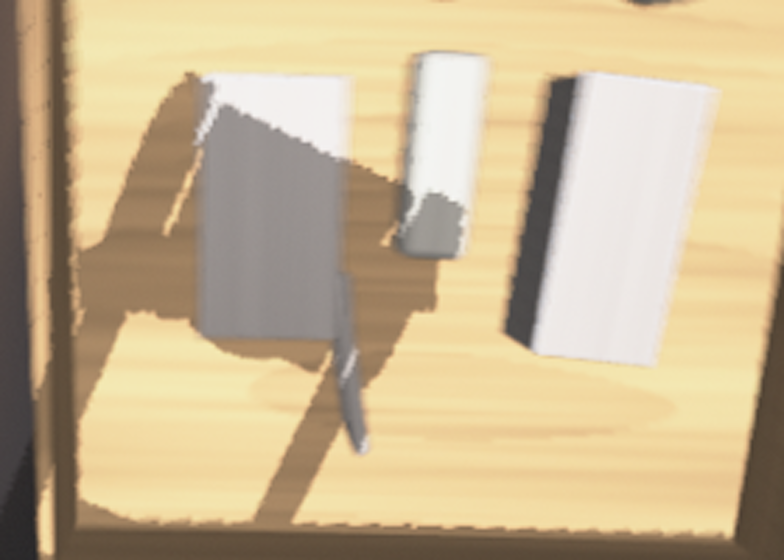

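View pics/w1o.png

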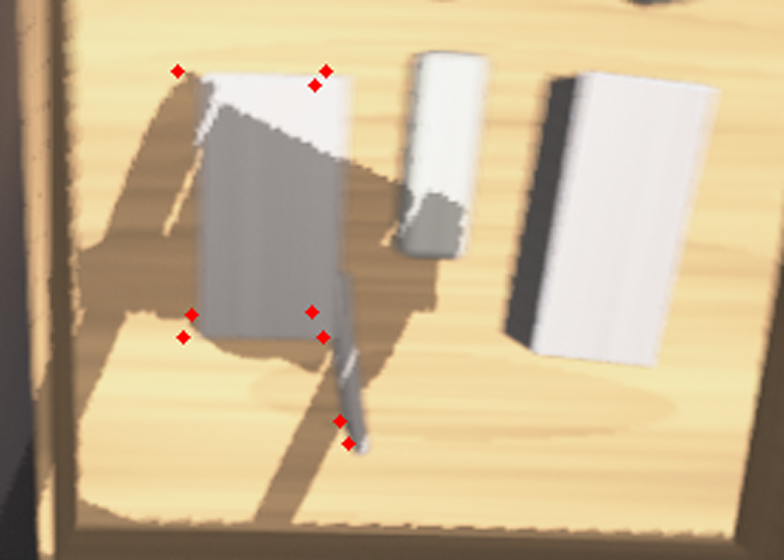

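```bash
python3 - <<'E'
from plan import *
Rc,p=pose(); print(Rc.as_matrix().round(2),p)
c=snap("wrist","w2")
M=R.from_rotvec(c["rvec"]).as_matrix();C=-M.T@c["tvec"];print("cam in tool",Rc.inv().apply(C-p), "cam axes in tool",(Rc.inv()*R.from_matrix(M.T)).as_matrix().round(3))
E
```

```text
[[-0.12 -0.91  0.41]
 [-0.99  0.11 -0.05]
 [-0.   -0.41 -0.91]] [ 0.49634149 -0.16665788  0.36305661]
cam in tool [-0.00072562 -0.06762864 -0.0702314 ] cam axes in tool [[ 1.     0.     0.   ]
 [-0.     0.964  0.265]
 [-0.    -0.265  0.964]]
```

View pics/w2.png

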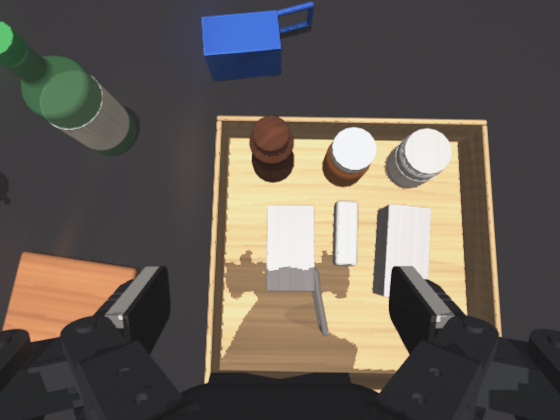

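```bash
python3 - <<'E'
from h import *
c=last("wrist"); crop(c,240,190,440,350,4,"w2c")
E
```

```text
(no output)
```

View pics/w2c.png

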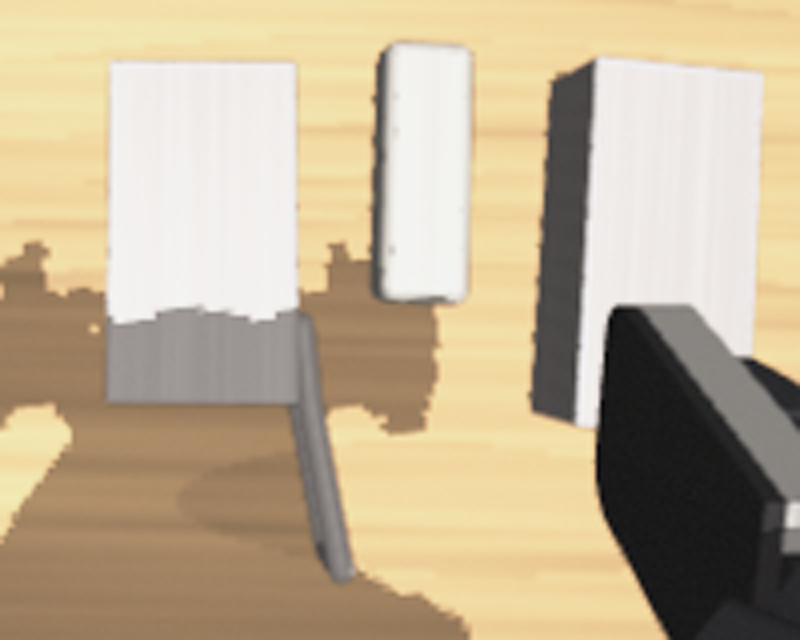

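```bash
python3 - <<'E'
from fit import *
c=last("wrist");S=last("scene");D=last("side")
w=lambda x,y:(c,np.array([240+x/4,190+y/4]))
o=[(*w(109,62),(-45,-25,60)),(*w(297,63),(-45,25,60)),(*w(299,402),(45,25,60)),(*w(106,402),(45,-25,60)),(*w(345,580),(90,39,49))]
for z in (None,.006):
    p,r=fit(o,z=z,x0=(.55,-.18,.006));print("wrist",p.round(4),np.degrees(p[3]),r.round(1).tolist())
s=lambda x,y:(S,np.array([110+x/5,210+y/5])); d=lambda x,y:(D,np.array([220+x/6,250+y/6]))
o2=[(*s(415,205),(45,25,60)),(*s(487,187),(45,-25,60)),(*s(533,300),(-45,-25,60)),(*s(458,330),(-45,25,60)),(*d(313,170),(45,-25,60)),(*d(493,180),(-45,-25,60)),(*d(490,262),(-45,25,60)),(*d(303,255),(45,25,60))]
p,r=fit(o+o2,x0=(.55,-.18,.006));print("all",p.round(4),np.degrees(p[3]),r.round(1).tolist())
# crate corners rim from wrist: outer top corners (217,117),(487,122); small tin and board
for px,z in (((217,117),.066),((487,122),.066),((208,380),.066),((137,265),.016),((22,254),.016),((3,332),.016)): print(px,onz(c,px,z).round(4))
for px,z in (((240+375/4,190+300/4),.032),((240+383/4,190+45/4),.032)): print("smalltin",onz(c,px,z).round(4))
E
```

```text
wrist [ 0.5465 -0.1836  0.0034  3.0069] 172.2813484644162 [[0.4, -0.3], [-0.1, 0.0], [-0.5, 0.7], [-0.3, 0.1], [0.5, -0.6]]
wrist [ 0.5465 -0.1835  0.006  -3.2763] -187.71570924208015 [[0.2, -0.7], [-0.0, -0.4], [-0.3, 0.9], [-0.5, 0.3], [0.7, -0.1]]
all [ 0.5469 -0.1834  0.0033  3.0079] 172.3380570616018 [[0.1, -0.5], [-0.5, -0.3], [-0.7, 0.4], [-0.5, -0.2], [0.3, -0.9], [-1.8, 1.0], [-0.2, -0.6], [-0.4, -0.2], [-2.0, -0.6], [-1.0, 0.7], [-0.5, 0.6], [-0.8, 0.0], [-1.2, -0.5]]
(217, 117) [ 0.6996 -0.1207  0.066 ]
(487, 122) [ 0.6569 -0.4168  0.066 ]
(208, 380) [ 0.4258 -0.085   0.066 ]
(137, 265) [ 0.5503 -0.0029  0.016 ]
(22, 254) [0.5799 0.1317 0.016 ]
(3, 332) [0.4931 0.155  0.016 ]
smalltin [ 0.5222 -0.2308  0.032 ]
smalltin [ 0.5946 -0.2437  0.032 ]
```

```bash
python3 - <<'E'
from geo import *
from plan import rows,pose
from bench import ctrl
lie=(R.from_euler('z',172.3,degrees=True).as_matrix(),np.array([.5466,-.1834,.006]))
T=G1(*lie,25,(-8,0,33)); d=T[0].as_matrix()[:,2]
pre=(T[0],T[1]-d*.09)
q=ctrl.get_obs()["q"]
Q,E=track(pose(),pre,q);print(E,Q[-1].round(2)); Q2,E=track(pre,T,Q[-1]);print(E,Q2[-1].round(2))
print(pre[1],T[1]); print(rows(*pre,0.72))
E
```

```text
6.419378338161304e-12 [-0.68  0.06  2.1   0.38  0.63  0.76]
6.224256369443028e-15 [-0.63  0.31  2.03  0.47  0.46  0.68]
[ 0.49426145 -0.17632355  0.16941769] [ 0.53195414 -0.1814198   0.08784999]
0.20 1.61 3.54 0.2 0.1 0.1 0.72; 0.20 1.62 3.54 0.2 0.1 0.1 0.72; 0.19 1.63 3.53 0.2 0.1 0.1 0.72; 0.19 1.65 3.53 0.2 0.1 0.1 0.72; 0.19 1.66 3.52 0.2 0.1 0.1 0.72
```

Emit:
{"fn": "move_arm", "kwargs": {"rows": "0.2 1.6 3.5 0.2 0.1 0.1 0.72; 0.2 1.6 3.5 0.2 0.1 0.1 0.72; 0.2 1.6 3.5 0.2 0.1 0.1 0.72; 0.2 1.6 3.5 0.2 0.1 0.1 0.72; 0.2 1.7 3.5 0.2 0.1 0.1 0.72; 0 0 0 0 0 0 0.72; 0 0 0 0 0 0 0.72"}}

```text
time_s: 6.95
eef_pos: [0.4962, -0.1772, 0.1715]
eef_rot: [0.141, -0.644, 0.734, -0.163]
wrist_force: [-0.2, -0.9, 1.3]
opening: 0.717
```

```bash
python3 log.py; python3 - <<'E'
from h import *
snap("wrist","w3")
E
```

```text
6.95 [-0.673  0.064  2.093  0.369  0.638  0.771] [ 0.4962 -0.1772  0.1715] [ 0.141  -0.6435  0.7344 -0.163 ] [-0.2 -0.9  1.3] 0.717
```

View pics/w3.png

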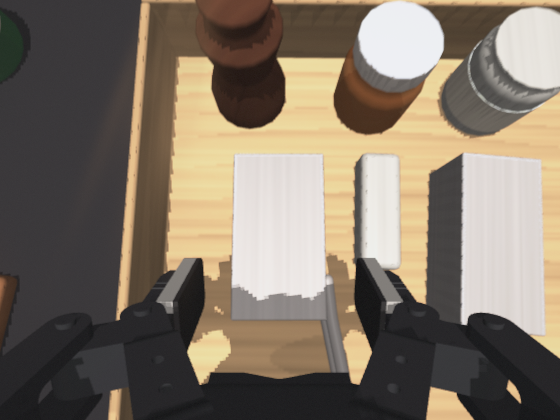

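Pot is centred (232–325) between the finger tips (203–356). Refit and descend.

```bash
python3 - <<'E'
from fit import *
from geo import *
from plan import rows,pose
c=last("wrist")
o=[(c,np.array(a),l) for a,l in (((234,155),(-45,-25,60)),((323,154),(-45,25,60)),((325.5,319),(45,25,60)),((232,319.5),(45,-25,60)))]
p,r=fit(o,z=.006,x0=(.55,-.18,.006));print(p.round(4),np.degrees(p[3])%360,r.round(1).tolist())
p2,r=fit(o,x0=(.55,-.18,.006));print(p2.round(4),np.degrees(p2[3])%360)
lie=(R.from_euler('z',p[3]).as_matrix(),np.array([p[0],p[1],.006]))
T=G1(*lie,25,(-8,0,33)); print(T[1],rows(*T,0.72,n=4))
# finger positions relative small tin
Rt,pt=T
for sx in (-.046,.046):
    print("tip outer",(pt+Rt.apply([sx,0,.073])).round(4))
for px in ((358,262),(356,165),(399,268)): print("smalltin top",onz(c,px,.032).round(4))
E
```

```text
[ 5.4750e-01 -1.8350e-01  3.0000e-04 -3.2707e+00] 172.6019650373837 [[-0.3, -1.7], [0.2, -0.9], [1.7, 0.9], [-1.3, 0.8]]
[ 5.4760e-01 -1.8350e-01  3.1000e-03 -3.2701e+00] 172.63438532976258
[ 0.53283225 -0.18159335  0.08784999] -0.03 0.09 2.31 -0.0 -0.1 -0.0 0.72; -0.03 0.09 2.31 -0.0 -0.1 -0.0 0.72; -0.03 0.09 2.31 -0.0 -0.1 -0.0 0.72; -0.02 0.08 2.31 -0.0 -0.1 -0.0 0.72
tip outer [ 0.5693 -0.1399  0.0217]
tip outer [ 0.5575 -0.2312  0.0217]
smalltin top [ 0.5267 -0.2307  0.032 ]
smalltin top [ 0.5886 -0.2398  0.032 ]
smalltin top [ 0.5197 -0.2553  0.032 ]
```

Emit:
{"fn": "move_arm", "kwargs": {"rows": "-0.1 0.1 2.3 0 -0.1 0 0.71; -0.1 0.1 2.3 0 -0.1 0 0.71; 0 0.1 2.3 0 -0.1 0 0.71; 0 0.1 2.3 0 -0.1 0 0.71; 0 0 0 0 0 0 0.71; 0 0 0 0 0 0 0.71"}}

```text
time_s: 7.6
eef_pos: [0.5319, -0.1803, 0.0881]
eef_rot: [0.144, -0.644, 0.733, -0.163]
wrist_force: [-0.3, -0.1, 0.1]
opening: 0.709
```

```bash
python3 log.py; python3 - <<'E'
from h import *
snap("wrist","w4")
E
```

```text
7.6 [-0.631  0.311  2.029  0.483  0.458  0.67 ] [ 0.5319 -0.1803  0.0881] [ 0.144  -0.6441  0.7334 -0.1631] [-0.3 -0.1  0.1] 0.709
```

View pics/w4.png

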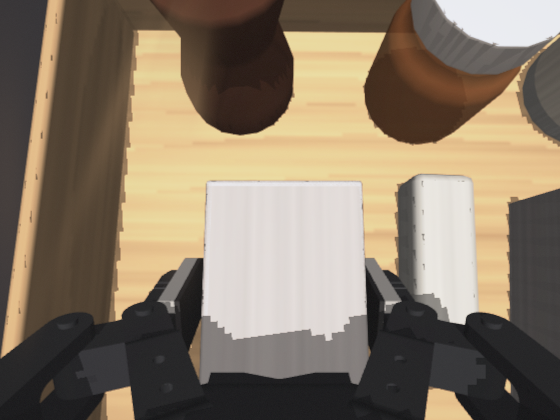

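Fingers sit cleanly either side of the pot (203–367), clear of the small tin (400+). Close.

Emit:
{"fn": "move_arm", "kwargs": {"rows": "0 0 0 0 0 0 0; 0 0 0 0 0 0 0; 0 0 0 0 0 0 0; 0 0 0 0 0 0 0; 0 0 0 0 0 0 0; 0 0 0 0 0 0 0"}}

```text
time_s: 8.25
eef_pos: [0.5317, -0.1807, 0.0885]
eef_rot: [0.144, -0.644, 0.733, -0.164]
wrist_force: [-2.8, 1.3, 8.1]
opening: 0.576
```

```bash
python3 log.py; python3 - <<'E'
from geo import *
from plan import rows,pose
from bench import ctrl
lie=(R.from_euler('z',172.6,degrees=True).as_matrix(),np.array([.5475,-.1835,.006]))
Rc,pc=pose(); q=ctrl.get_obs()["q"]
Rp,tp=lie
# tool in pot frame
RL=Rp.T@Rc.as_matrix(); pL=Rp.T@(pc-tp); print("pinch in pot",(pL+RL[:,2]*.0539)*1000)
np.save("grip1.npy",np.c_[RL,pL])
up=(Rc,pc+[-.03,0,.20])
Q,E=track((Rc,pc),up,q,10);print(E,Q[-1].round(2))
for ps in (0,5,8):
    Sp=standpose(.52,.085,ps); f=lambda dz:(R.from_matrix(Sp[0]@RL),Sp[1]+[0,0,dz]+Sp[0]@pL)
    T=f(.12);Q2,E=track(up,T,Q[-1],25);print(ps,E,np.abs(np.diff(Q2,axis=0)).max(0).round(3),Q2[-1].round(2));Q3,E=track(T,f(0),Q2[-1],10);print(E,Q3[-1].round(2),f(0)[1])
E
```

```text
8.25 [-0.632  0.31   2.03   0.484  0.456  0.669] [ 0.5317 -0.1807  0.0885] [ 0.144  -0.6438  0.7334 -0.1641] [-2.8  1.3  8.1] 0.576
pinch in pot [-6.95355857 -0.75955047 33.764036  ]
1.6088808983564645e-10 [-0.67 -0.11  1.99  0.29  0.9   0.89]
0 2.9136183773237174e-09 [0.053 0.036 0.019 0.081 0.037 0.044] [ 0.42  0.61  1.58 -0.97  1.62  0.73]
5.673920421088418e-12 [ 0.42  0.83  1.54 -0.97  1.52  0.88] [0.51921678 0.13752427 0.07701705]
5 5.889721751709602e-09 [0.053 0.035 0.017 0.082 0.034 0.044] [ 0.43  0.58  1.63 -1.02  1.56  0.72]
6.147105548709056e-12 [ 0.43  0.8   1.6  -1.03  1.46  0.88] [0.51464197 0.13725614 0.07701705]
8 5.312121811412294e-08 [0.053 0.034 0.015 0.082 0.033 0.044] [ 0.44  0.56  1.67 -1.04  1.52  0.71]
1.085447878980663e-11 [ 0.44  0.78  1.63 -1.06  1.43  0.88] [0.51191444 0.13690411 0.07701705]
```

```bash
python3 - <<'E'
from geo import *
from plan import rows,pose
from bench import ctrl
g=np.load("grip1.npy");RL,pL=g[:,:3],g[:,3]
Rc,pc=pose(); q=ctrl.get_obs()["q"]
up=(Rc,pc+[-.03,0,.22])
Q,E=track((Rc,pc),up,q,10);print(E,Q[-1].round(2))
for ps in (110,125,140,155):
  for al in (0,):
    Sp=standpose(.505,.08,ps); f=lambda dz:(R.from_matrix(Sp[0]@RL),Sp[1]+[0,0,dz]+Sp[0]@pL)
    T=f(.12);rv=np.degrees((up[0].inv()*T[0]).magnitude())
    Q2,E=track(up,T,Q[-1],25);print(ps,rv.round(),E,np.abs(np.diff(Q2,axis=0)).max(0).round(3),Q2[-1].round(2));print(Q2[::6].round(2).tolist());Q3,E=track(T,f(0),Q2[-1],10);print(E,Q3[-1].round(2),f(0)[1])
    for s in (1,-1):
      for be in (57,):print("   G2",s,[x.round(2).tolist() for x in sols(G2(*Sp,be,s),12)])
E
```

```text
2.6484666342918965e-10 [-0.67 -0.14  1.97  0.28  0.94  0.9 ]
110 161.0 2.48356532270623e-07 [0.047 0.013 0.035 0.125 0.039 0.085] [-0.56 -0.12  2.55  1.77  0.81  2.35]
[[-0.67, -0.13, 1.97, 0.3, 0.97, 0.99], [-0.7, -0.11, 2.03, 0.52, 1.09, 1.46], [-0.73, -0.12, 2.17, 0.82, 1.1, 1.85], [-0.73, -0.15, 2.38, 1.2, 1.01, 2.16], [-0.56, -0.12, 2.55, 1.77, 0.81, 2.35]]
3.8753410540133284e-09 [-0.56  0.47  2.47  2.15  1.02  1.75] [0.45591121 0.06129966 0.07701705]
   G2 1 [[-0.35, 0.47, 1.75, 0.44, 1.34, 2.25]]
   G2 -1 [[-0.35, 0.47, 1.75, 0.44, 1.34, -0.89]]
125 150.0 2.7273875666544635e-08 [0.018 0.01  0.033 0.084 0.034 0.086] [-0.69  0.    2.44  1.47  1.07  2.35]
[[-0.67, -0.13, 1.97, 0.29, 0.98, 1.0], [-0.68, -0.08, 1.98, 0.46, 1.14, 1.46], [-0.72, -0.05, 2.08, 0.72, 1.21, 1.83], [-0.74, -0.03, 2.25, 1.04, 1.17, 2.14], [-0.69, 0.0, 2.44, 1.47, 1.07, 2.35]]
3.233508828604962e-11 [-0.69  0.49  2.37  1.7   1.07  1.88] [0.46242387 0.04923174 0.07701705]
   G2 1 [[-0.29, 0.53, 1.66, 0.35, 1.44, 2.11]]
   G2 -1 [[-0.29, 0.53, 1.66, 0.35, 1.44, -1.03]]
140 140.0 2.6809473064314326e-08 [0.006 0
[... 253 characters left out ...]
26, 2.33]]
5.773114009929807e-12 [-0.72  0.53  2.23  1.38  1.17  1.99] [0.47183803 0.03926063 0.07701705]
   G2 1 [[-0.23, 0.58, 1.57, 0.25, 1.52, 1.96]]
   G2 -1 [[-0.23, 0.58, 1.57, 0.25, 1.52, -1.18]]
155 131.0 1.4358678762137908e-09 [0.009 0.019 0.025 0.054 0.043 0.084] [-0.69  0.27  2.11  1.09  1.42  2.31]
[[-0.66, -0.12, 1.96, 0.27, 0.99, 0.99], [-0.63, -0.01, 1.89, 0.35, 1.22, 1.44], [-0.65, 0.1, 1.9, 0.54, 1.37, 1.79], [-0.68, 0.19, 1.98, 0.79, 1.43, 2.08], [-0.69, 0.27, 2.11, 1.09, 1.42, 2.31]]
2.972549308807554e-12 [-0.69  0.59  2.07  1.14  1.3   2.06] [0.48351212 0.03206584 0.07701705]
   G2 1 [[-0.17, 0.62, 1.51, 0.15, 1.57, 1.8]]
   G2 -1 [[-0.17, 0.62, 1.51, 0.15, 1.57, -1.34]]
```

Emit:
{"fn": "move_arm", "kwargs": {"rows": "0 -0.4 -0.9 0 0 0 0; 0 -0.8 -1.8 0 0 0 0; 0 -1.2 -2.7 0 0 0 0; 0 -1.3 -2.7 0 0 0 0; 0 -1.3 -2.7 0 0 0 0; 0 -1.3 -2.7 0 0 0 0; 0 -1.3 -2.7 0 0 0 0; 0 -1.3 -2.7 0 0 0 0; 0 0 0 0 0 0 0"}}

```text
time_s: 9.15
eef_pos: [0.5327, -0.1814, 0.3011]
eef_rot: [0.144, -0.644, 0.733, -0.167]
wrist_force: [0.1, -0.9, -1.7]
opening: 0.579
```

```bash
python3 log.py; python3 - <<'E'
from h import *
snap("wrist","w5"); c=snap("side"); crop(c,200,150,400,375,2.6,"d5")
from geo import *
from plan import rows,pose
g=np.load("grip1.npy");RL,pL=g[:,:3],g[:,3]
Sp=standpose(.50,.08,140); T=(R.from_matrix(Sp[0]@RL),Sp[1]+[0,0,.10]+Sp[0]@pL)
q=ctrl.get_obs()["q"]; Q,E=track(pose(),T,q,24);print(E,np.abs(np.diff(Q,axis=0)).max(0).round(3))
print(rows(*T,0,n=20))
E
```

```text
9.15 [-0.632 -0.058  1.916  0.263  0.904  0.946] [ 0.5327 -0.1814  0.3011] [ 0.1444 -0.6435  0.733  -0.1667] [ 0.1 -0.9 -1.7] 0.579
4.3421517317537245e-08 [0.008 0.015 0.033 0.067 0.041 0.084]
-1.05 0.67 0.34 -2.5 -2.2 6.1 0; -0.95 0.76 0.41 -2.5 -2.2 6.1 0; -0.85 0.84 0.48 -2.5 -2.2 6.1 0; -0.74 0.90 0.55 -2.5 -2.2 6.1 0; -0.62 0.95 0.62 -2.5 -2.2 6.1 0; -0.49 0.98 0.68 -2.5 -2.2 6.1 0; -0.35 0.99 0.74 -2.5 -2.2 6.1 0; -0.22 0.99 0.80 -2.5 -2.2 6.1 0; -0.08 0.97 0.85 -2.5 -2.2 6.1 0; 0.05 0.93 0.89 -2.5 -2.2 6.1 0; 0.19 0.88 0.92 -2.5 -2.2 6.1 0; 0.31 0.81 0.95 -2.5 -2.2 6.1 0; 0.43 0.73 0.97 -2.5 -2.2 6.1 0; 0.54 0.63 0.98 -2.5 -2.2 6.1 0; 0.64 0.52 0.99 -2.5 -2.2 6.1 0; 0.73 0.40 0.98 -2.5 -2.2 6.1 0; 0.81 0.28 0.96 -2.5 -2.2 6.1 0; 0.87 0.15 0.94 -2.5 -2.2 6.1 0; 0.91 0.01 0.91 -2.5 -2.2 6.1 0; 0.94 -0.13 0.87 -2.5 -2.2 6.1 0
```

View pics/w5.png

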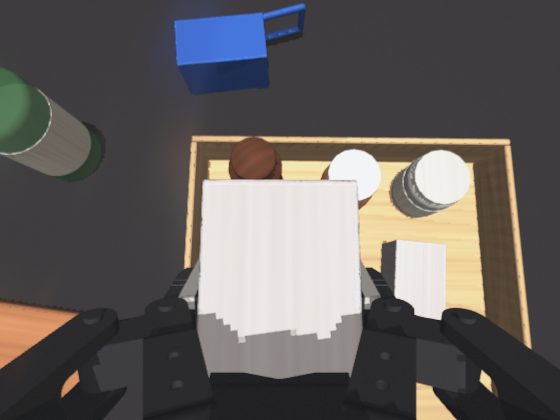

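View pics/d5.png

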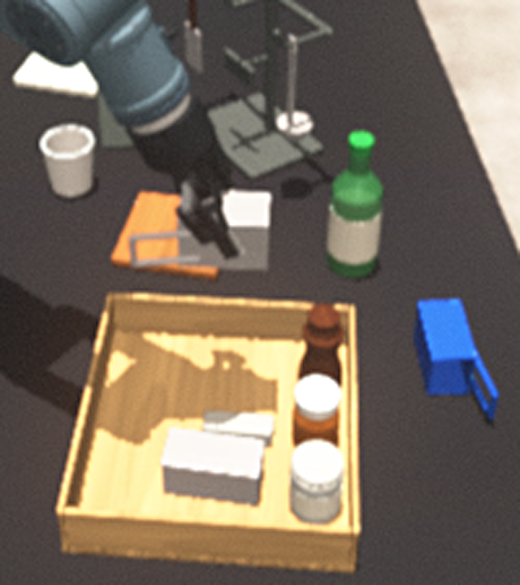

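Pot lifted and held squarely; crate goods untouched. Reorient over the board.

Emit:
{"fn": "move_arm", "kwargs": {"rows": "-1.05 0.7 0.35 -2.5 -2.2 6.1 0; -0.95 0.75 0.4 -2.5 -2.2 6.1 0; -0.85 0.85 0.5 -2.5 -2.2 6.1 0; -0.75 0.9 0.55 -2.5 -2.2 6.1 0; -0.6 0.95 0.6 -2.5 -2.2 6.1 0; -0.5 1 0.7 -2.5 -2.2 6.1 0; -0.35 1 0.75 -2.5 -2.2 6.1 0; -0.2 1 0.8 -2.5 -2.2 6.1 0; -0.1 0.95 0.85 -2.5 -2.2 6.1 0; 0.05 0.95 0.9 -2.5 -2.2 6.1 0; 0.2 0.9 0.9 -2.5 -2.2 6.1 0; 0.3 0.8 0.95 -2.5 -2.2 6.1 0; 0.45 0.75 0.95 -2.5 -2.2 6.1 0; 0.55 0.65 1 -2.5 -2.2 6.1 0; 0.65 0.5 1 -2.5 -2.2 6.1 0; 0.75 0.4 1 -2.5 -2.2 6.1 0; 0.8 0.3 0.95 -2.5 -2.2 6.1 0; 0.85 0.15 0.95 -2.5 -2.2 6.1 0; 0.9 0 0.9 -2.5 -2.2 6.1 0; 0.95 -0.15 0.85 -2.5 -2.2 6.1 0"}}

```text
time_s: 11.25
eef_pos: [0.4638, 0.0396, 0.173]
eef_rot: [0.183, 0.285, 0.797, 0.5]
wrist_force: [-0.0, 0.2, -1.9]
opening: 0.579
```

```bash
python3 log.py; python3 - <<'E'
from h import *
c=snap("side"); crop(c,200,150,400,375,2.6,"d6"); c=snap("scene"); crop(c,180,140,380,320,3.5,"s6")
from geo import *
from plan import rows,pose
g=np.load("grip1.npy");RL,pL=g[:,:3],g[:,3]
Sp=standpose(.50,.08,140); T=(R.from_matrix(Sp[0]@RL),Sp[1]+[0,0,.03]+Sp[0]@pL)
print(rows(*T,0,n=4))
Rc,pc=pose(); Rp=Rc.as_matrix()@RL.T; tp=pc-Rp@pL; print("pot x axis",Rp[:,0].round(3),"base",(tp+Rp@[-.045,0,.03]).round(4))
E
```

```text
11.25 [-0.733  0.201  2.299  1.261  1.239  2.249] [0.4638 0.0396 0.173 ] [0.1825 0.2846 0.7972 0.5001] [-0.   0.2 -1.9] 0.579
-0.12 -1.44 0.74 -0.1 -0.1 0.1 0; -0.12 -1.44 0.73 -0.1 -0.1 0.1 0; -0.12 -1.45 0.73 -0.1 -0.1 0.1 0; -0.13 -1.45 0.73 -0.1 -0.1 0.1 0
pot x axis [0.002 0.009 1.   ] base [0.4945 0.0819 0.1103]
```

View pics/d6.png

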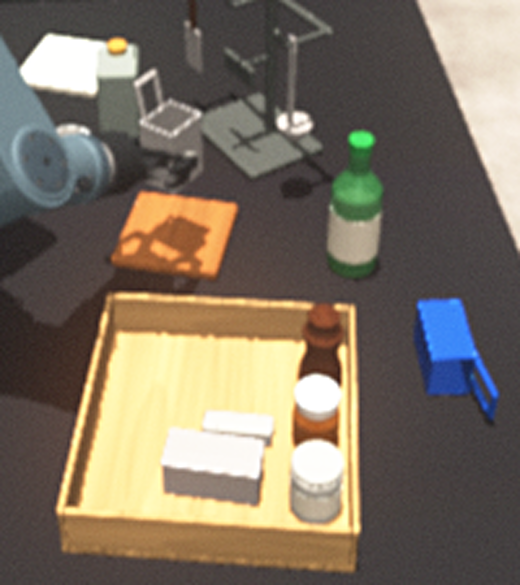

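View pics/s6.png

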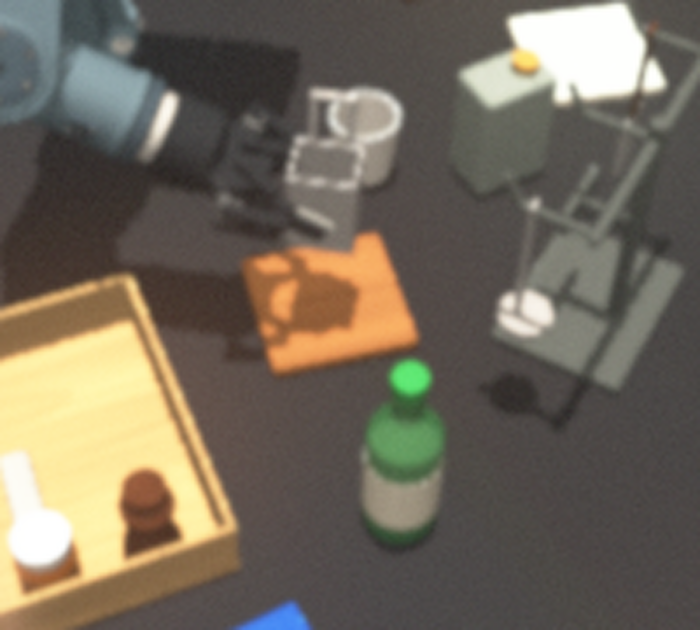

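Emit:
{"fn": "move_arm", "kwargs": {"rows": "-0.1 -1.45 0.75 -0.1 -0.1 0.1 0; -0.1 -1.45 0.75 -0.1 -0.1 0.1 0; -0.1 -1.45 0.75 -0.1 -0.1 0.1 0; -0.1 -1.45 0.75 -0.1 -0.1 0.1 0; 0 -0.6 0.3 0 0 0 0; 0 -0.6 0.3 0 0 0 0; 0 0 0 0 0 0 0"}}

```text
time_s: 12.05
eef_pos: [0.4702, 0.0373, 0.0955]
eef_rot: [0.186, 0.285, 0.795, 0.502]
wrist_force: [-1.2, 0.0, -1.6]
opening: 0.579
```

```bash
python3 log.py; python3 - <<'E'
from h import *
c=snap("side"); crop(c,220,170,320,270,6,"d7")
from geo import *
from plan import rows,pose
g=np.load("grip1.npy");RL,pL=g[:,:3],g[:,3]
Rc,pc=pose(); Rp=Rc.as_matrix()@RL.T; tp=pc-Rp@pL; print("pot x axis",Rp[:,0].round(3),"y",Rp[:,1].round(3),"base",(tp+Rp@[-.045,0,.03]).round(4)); print("down in tool",Rc.inv().apply([0,0,-1]).round(3))
E
```

```text
12.05 [-0.727  0.468  2.247  1.353  1.183  2.024] [0.4702 0.0373 0.0955] [0.1858 0.2852 0.7952 0.5018] [-1.2  0.  -1.6] 0.579
pot x axis [-0.007  0.008  1.   ] y [-0.768  0.64  -0.01 ] base [0.5037 0.0777 0.0348]
down in tool [ 0.01  -0.904  0.427]
```

View pics/d7.png

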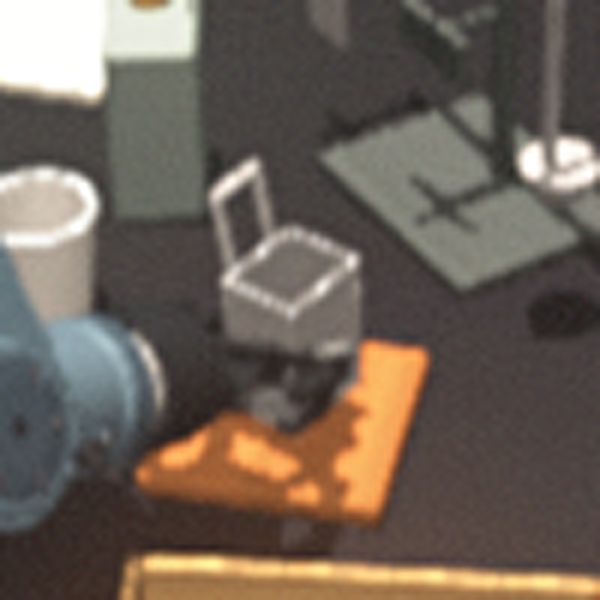

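Emit:
{"fn": "move_arm", "kwargs": {"rows": "0 -0.45 0.2 0 0 0 0; 0 -0.45 0.2 0 0 0 0; 0 -0.35 0.15 0 0 0 0; 0 -0.2 0.1 0 0 0 0; 0 0 0 0 0 0 0"}}

```text
time_s: 12.6
eef_pos: [0.4701, 0.0371, 0.0797]
eef_rot: [0.186, 0.285, 0.795, 0.502]
wrist_force: [0.5, 0.3, -1.0]
opening: 0.577
```

Emit:
{"fn": "move_arm", "kwargs": {"rows": "0 -0.15 0.1 0 0 0 0; 0 0 0 0 0 0 0"}}

```text
time_s: 12.8
eef_pos: [0.4703, 0.0372, 0.0781]
eef_rot: [0.186, 0.285, 0.795, 0.502]
wrist_force: [-0.2, 0.4, -1.2]
opening: 0.581
```

Emit:
{"fn": "move_arm", "kwargs": {"rows": "0 -0.15 0.1 0 0 0 0; 0 0 0 0 0 0 0"}}

```text
time_s: 13.0
eef_pos: [0.4708, 0.0374, 0.077]
eef_rot: [0.187, 0.285, 0.795, 0.503]
wrist_force: [0.5, 0.6, 4.6]
opening: 0.584
```

Emit:
{"fn": "move_arm", "kwargs": {"rows": "0 -0.1 0.05 0 0 0 0; 0 0 0 0 0 0 0"}}

```text
time_s: 13.2
eef_pos: [0.471, 0.0375, 0.0768]
eef_rot: [0.187, 0.285, 0.794, 0.504]
wrist_force: [-3.7, -3.5, 13.9]
opening: 0.578
```

Contact made at 14 N; release.

Emit:
{"fn": "move_arm", "kwargs": {"rows": "0 0.1 -0.05 0 0 0 0.6; 0 0 0 0 0 0 0.64; 0 0 0 0 0 0 0.68; 0 0 0 0 0 0 0.74; 0 0 0 0 0 0 0.8; 0 0 0 0 0 0 0.8"}}

```text
time_s: 13.8
eef_pos: [0.4705, 0.0375, 0.0764]
eef_rot: [0.186, 0.285, 0.795, 0.502]
wrist_force: [-0.3, 0.1, 0.2]
opening: 0.801
```

```bash
python3 log.py; python3 - <<'E'
from h import *
c=snap("side"); crop(c,220,170,320,270,6,"d8"); snap("wrist","w8")
E
```

```text
13.8 [-0.726  0.531  2.231  1.374  1.173  1.973] [0.4705 0.0375 0.0764] [0.186  0.2853 0.795  0.5019] [-0.3  0.1  0.2] 0.801
```

View pics/d8.png

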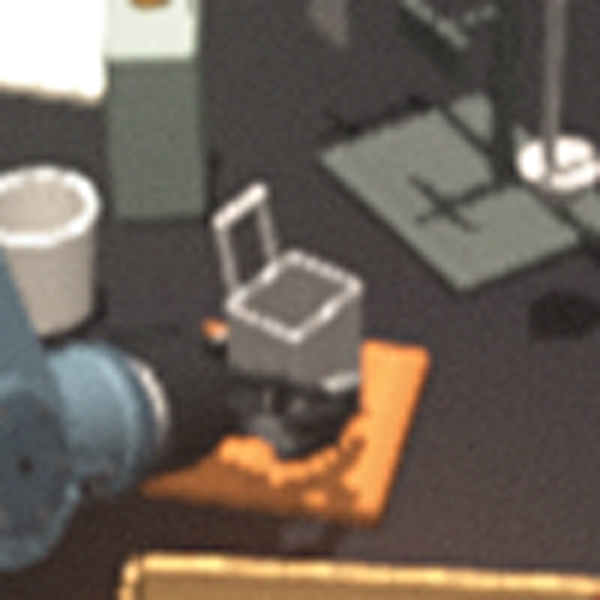

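View pics/w8.png

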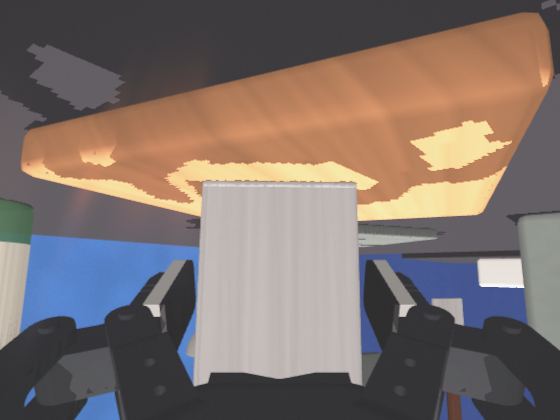

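Pot stands free on the board, fingers open, no contact force. Plan retreat and second grasp.

```bash
python3 - <<'E'
from geo import *
from plan import rows,pose
from bench import ctrl
q=ctrl.get_obs()["q"];Rc,pc=pose();d=Rc.as_matrix()[:,2]
A=(Rc,pc-d*.10);Q,E=track((Rc,pc),A,q,10);print(E,Q[-1].round(2))
B=(Rc,A[1]+[0,0,.12]);Q2,E=track(A,B,Q[-1],10);print(E,Q2[-1].round(2))
print("up in tool",Rc.inv().apply([0,0,1]).round(3))
g=np.load("grip1.npy");RL,pL=g[:,:3],g[:,3]
Rp=Rc.as_matrix()@RL.T; tp=pc-Rp@pL;ps=np.degrees(np.arctan2(Rp[1,1],Rp[0,1]));base=tp+Rp@[-.045,0,.03];print("psi",ps,base)
Sp=standpose(base[0],base[1],ps)
for be in (50,57,64):
  T=G2(*Sp,be,-1);d=T[0].as_matrix()[:,2];pre=(T[0],T[1]-d*.10)
  rv=np.degrees((B[0].inv()*pre[0]).as_rotvec());print(be,rv.round(),pre[1].round(3),T[1].round(3))
  Q3,E=track(B,pre,Q2[-1],30);print(E,np.abs(np.diff(Q3,axis=0)).max(0).round(3),Q3[::6].round(2).tolist(),Q3[-1].round(2))
  Q4,E=track(pre,T,Q3[-1],10);print(E,Q4[-1].round(2),"wristc",(T[1]-d*.246).round(3))
E
```

```text
8.962617147033577e-14 [-1.    0.37  2.3   1.11  1.31  2.02]
7.784325738394961e-11 [-1.   -0.02  2.33  1.05  1.49  2.35]
up in tool [-0.01   0.904 -0.427]
psi 140.16473165179085 [0.50401339 0.07781096 0.01530495]
50 [ 80. -21.  99.] [0.583 0.012 0.192] [0.534 0.053 0.115]
0.2853383460286 [0.261 0.023 0.05  0.438 0.468 0.111] [[-0.97, -0.05, 2.32, 1.04, 1.44, 2.45], [-0.75, -0.09, 2.23, 0.87, 1.2, 3.08], [-0.71, 0.04, 2.2, 0.92, 1.1, 3.12], [-0.66, 0.14, 2.21, 1.09, 0.92, 3.12], [-0.18, 0.19, 2.22, 1.99, 0.0, 3.12]] [-0.15  0.26  2.16  2.29  0.    3.12]
0.2824369173290783 [-0.1   0.36  2.2   2.33  0.    3.12] wristc [ 0.655 -0.048  0.304]
57 [ 75. -27.  96.] [0.571 0.022 0.203] [0.53  0.056 0.119]
0.26565355872741386 [0.273 0.021 0.047 0.42  0.481 0.108] [[-0.97, -0.05, 2.32, 1.04, 1.44, 2.45], [-0.76, -0.12, 2.25, 0.9, 1.19, 3.06], [-0.71, -0.01, 2.23, 0.95, 1.07, 3.12], [-0.64, 0.08, 2.26, 1.14, 0.86, 3.12], [-0.17, 0.14, 2.24, 1.99, 0.0, 3.12]] [-0.14  0.22  2.18  2.28  0.    3.12]
0.2625880579469285 [-0.1   0.33  2.22  2.31  0.    3.11] wristc [ 0.633 -0.029  0.326]
64 [ 70. -32.  93.] [0.559 0.032 0.212] [0.525 0.06  0.122]
0.24591677435528614 [0.179 0.025 0.039 0.263 0.302 0.106] [[-0.98, -0.05, 2.33, 1.04, 1.44, 2.44], [-0.77, -0.14, 2.28, 0.92, 1.18, 3.03], [-0.71, -0.06, 2.27, 0.98, 1.04, 3.12], [-0.61, 0.03, 2.3, 1.2, 0.8, 3.12], [-0.16, 0.1, 2.26, 1.99, 0.0, 3.12]] [-0.13  0.17  2.21  2.26  0.    3.12]
0.24269514866017938 [-0.09  0.31  2.23  2.28  0.    3.12] wristc [ 0.608 -0.009  0.344]
```

```bash
cat >> geo.py <<'E'
def jrows(qa,qb,grip,n,dp=1):
    """rows following joint interpolation"""
    out=[];T0=fk(qa,P);mx=0
    acc=T0  # emulate rounding: track commanded pose
    for i in range(1,n+1):
        r,t=fk(qa+(qb-qa)*i/n,P)
        d=acc[0].inv().apply(t-acc[1])*100; rv=np.degrees((acc[0].inv()*r).as_rotvec())
        d=d.round(dp);rv=rv.round(0); mx=max(mx,np.linalg.norm(rv))
        acc=(acc[0]*R.from_rotvec(np.radians(rv)),acc[1]+acc[0].apply(d/100))
        out.append(" ".join(f"{v:g}" for v in np.r_[d,rv]+0.)+f" {grip}")
    return "; ".join(out),acc,mx
E
python3 - <<'E'
from geo import *
from plan import rows,pose
from bench import ctrl
q=ctrl.get_obs()["q"];Rc,pc=pose();d=Rc.as_matrix()[:,2]
A=(Rc,pc-d*.10);Q,E=track((Rc,pc),A,q,10)
B=(Rc,A[1]+[0,0,.12]);Q2,E=track(A,B,Q[-1],10);qB=Q2[-1]
Sp=standpose(.504,.078,140.2)
for be in (52,57,64):
  T=G2(*Sp,be,-1);dd=T[0].as_matrix()[:,2];pre=(T[0],T[1]-dd*.10)
  qp=sols(pre,15)[0];Q4,E=track(pre,T,qp,10);print(be,E,qp.round(2),Q4[-1].round(2))
  lift=(T[0],T[1]+[-.05,0,.20]);Q5,E=track(T,lift,Q4[-1],10);print(" lift",E,Q5[-1].round(2))
  H0=G2(*hang(-.05,.04),be,-1);H=G2(*hang(0,0),be,-1);qh=sols(H0,15);print(" prehang",[x.round(2).tolist() for x in qh], [x.round(2).tolist() for x in sols(H,15)])
  tr=track(lift,H0,Q5[-1],30);print("  direct",tr[1],np.abs(np.diff(tr[0],axis=0)).max(0).round(2),tr[0][-1].round(2))
  # min height along joint path B->pre
  zs=[fk(qB+(qp-qB)*s,P) for s in np.linspace(0,1,13)]
  print([ (t+r.apply([0,0,.073])).round(2).tolist() for r,t in zs])
E
```

```text
52 2.4081545498175696e-13 [-0.29  0.61  1.36  0.25  1.78 -1.19] [-0.25  0.63  1.53  0.27  1.6  -1.2 ]
 lift 1.5728714239459864e-11 [-0.27  0.27  1.58  0.27  1.9  -1.14]
 prehang [[0.1, -0.13, 2.15, 0.48, 0.56, 0.82]] [[0.15, 0.06, 2.06, 0.53, 0.45, 0.79]]
  direct 8.167416664753058e-09 [0.04 0.02 0.03 0.07 0.06 0.14] [ 0.1  -0.13  2.15  0.48  0.56  0.82]
[[0.45, 0.02, 0.21], [0.46, 0.02, 0.21], [0.46, 0.03, 0.2], [0.46, 0.03, 0.2], [0.46, 0.03, 0.19], [0.47, 0.03, 0.19], [0.48, 0.03, 0.18], [0.48, 0.03, 0.17], [0.49, 0.03, 0.17], [0.5, 0.03, 0.16], [0.52, 0.04, 0.15], [0.53, 0.04, 0.14], [0.55, 0.04, 0.14]]
57 2.190739603774892e-13 [-0.27  0.54  1.43  0.23  1.7  -1.18] [-0.23  0.58  1.57  0.25  1.52 -1.19]
 lift 2.1628627619933156e-11 [-0.25  0.22  1.61  0.24  1.83 -1.13]
 prehang [[0.12, -0.1, 2.09, 0.35, 0.65, 0.95]] [[0.17, 0.08, 2.0, 0.37, 0.54, 0.96]]
  direct 1.1229098878200281e-08 [0.03 0.02 0.02 0.07 0.05 0.13] [ 0.12 -0.1   2.09  0.35  0.65  0.95]
[[0.45, 0.02, 0.21], [0.46, 0.02, 0.2], [0.46, 0.03, 0.2], [0.46, 0.03, 0.19], [0.46, 0.03, 0.19], [0.46, 0.03, 0.18], [0.47, 0.04, 0.18], [0.48, 0.04, 0.17], [0.49, 0.04, 0.16], [0.5, 0.04, 0.16], [0.51, 0.04, 0.15], [0.53, 0.04, 0.15], [0.54, 0.05, 0.14]]
64 1.9319124037251901e-13 [-0.24  0.45  1.52  0.19  1.59 -1.15] [-0.21  0.51  1.64  0.21  1.4  -1.16]
 lift 3.298405051775641e-11 [-0.23  0.15  1.66  0.2   1.74 -1.11]
 prehang [[0.15, -0.05, 2.0, 0.22, 0.78, 1.08]] [[0.19, 0.12, 1.91, 0.22, 0.69, 1.1]]
  direct 7.296931720859249e-09 [0.03 0.01 0.02 0.05 0.04 0.12] [ 0.15 -0.05  2.    0.22  0.78  1.08]
[[0.45, 0.02, 0.21], [0.45, 0.03, 0.2], [0.45, 0.03, 0.2], [0.45, 0.04, 0.19], [0.45, 0.04, 0.18], [0.46, 0.04, 0.18], [0.46, 0.04, 0.17], [0.47, 0.04, 0.16], [0.48, 0.04, 0.16], [0.49, 0.04, 0.16], [0.5, 0.05, 0.15], [0.52, 0.05, 0.15], [0.53, 0.05, 0.15]]
```

Emit:
{"fn": "move_arm", "kwargs": {"rows": "0 0 -1 0 0 0 0.8; 0 0 -2 0 0 0 0.8; 0 0 -3.5 0 0 0 0.8; 0 0 -3.5 0 0 0 0.8; 0 3.6 -1.7 0 0 0 0.8; 0 3.6 -1.7 0 0 0 0.8; 0 3.6 -1.7 0 0 0 1; 0 3.6 -1.7 0 0 0 1; 0 3.6 -1.7 0 0 0 1; 0 0 0 0 0 0 1"}}

```text
time_s: 14.9
eef_pos: [0.4113, -0.0319, 0.3225]
eef_rot: [0.19, 0.283, 0.797, 0.499]
wrist_force: [1.3, 0.3, 0.5]
opening: 0.998
```

```bash
python3 log.py; python3 - <<'E'
from h import *
c=snap("side"); crop(c,220,150,320,250,6,"d9"); c=snap("scene");crop(c,230,150,330,260,6,"s9")
from geo import *
from plan import pose
q=ctrl.get_obs()["q"]
Sp=standpose(.504,.078,140.2);T=G2(*Sp,57,-1);dd=T[0].as_matrix()[:,2];pre=(T[0],T[1]-dd*.20)
qp=sols(pre,15)[0];print(q.round(2),qp.round(2));r,acc,mx=jrows(q,qp,1,30);print(r);print(mx,acc[1],pre[1],np.degrees((acc[0].inv()*pre[0]).as_rotvec()))
np.save("qp.npy",qp)
E
```

```text
14.9 [-1.006 -0.244  2.288  1.042  1.614  2.567] [ 0.4113 -0.0319  0.3225] [0.1899 0.283  0.7966 0.4993] [1.3 0.3 0.5] 0.998
[-1.01 -0.24  2.29  1.04  1.61  2.56] [-0.3   0.55  1.24  0.22  1.89 -1.17]
-0.3 0.2 0.1 1 2 -8 1; -0.4 0.2 0 1 3 -8 1; -0.4 0 0.1 0 2 -8 1; -0.4 0 0.1 0 3 -8 1; -0.5 -0.1 0 0 2 -8 1; -0.4 -0.2 0.1 0 3 -9 1; -0.4 -0.2 0.1 -1 2 -8 1; -0.4 -0.4 0 -1 3 -8 1; -0.3 -0.4 0.1 -1 2 -8 1; -0.3 -0.5 0.1 -2 2 -8 1; -0.2 -0.6 0 -1 2 -8 1; -0.2 -0.6 0.1 -2 1 -8 1; 0 -0.6 0.1 -2 2 -8 1; 0 -0.7 0.1 -2 1 -8 1; 0.1 -0.7 0.1 -2 1 -8 1; 0.2 -0.7 0.1 -2 0 -8 1; 0.3 -0.7 0.1 -3 1 -8 1; 0.4 -0.6 0.1 -2 0 -8 1; 0.5 -0.6 0.1 -2 0 -9 1; 0.6 -0.6 0.1 -3 -1 -8 1; 0.7 -0.5 0.1 -2 0 -8 1; 0.8 -0.5 0.1 -2 -1 -8 1; 0.8 -0.3 0.1 -2 -1 -8 1; 0.9 -0.3 0.1 -2 -2 -8 1; 0.9 -0.2 0 -2 -1 -8 1; 1 -0.1 0.1 -1 -2 -7 1; 1 0 0.1 -1 -2 -8 1; 1 0.2 0.1 -2 -2 -8 1; 1 0.2 0.1 -1 -2 -8 1; 1 0.3 0 0 -2 -8 1
9.486832980505138 [ 0.61321224 -0.01285075  0.28741739] [ 0.61331434 -0.01307727  0.28693846] [-0.43994518  0.34459009 -0.08286555]
```

View pics/d9.png

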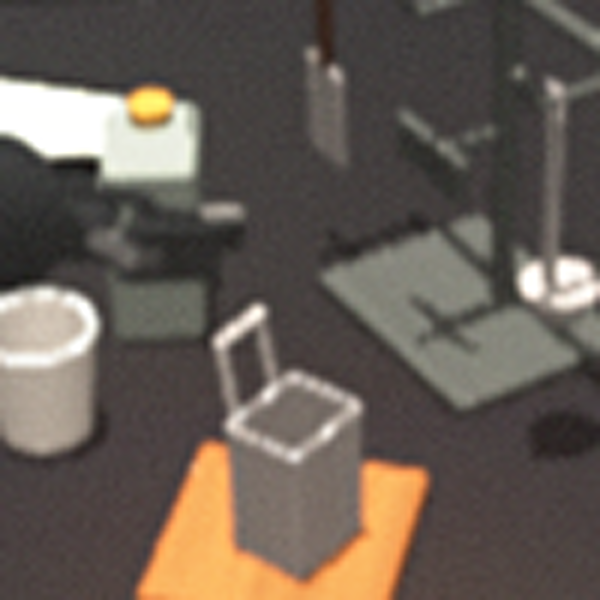

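View pics/s9.png

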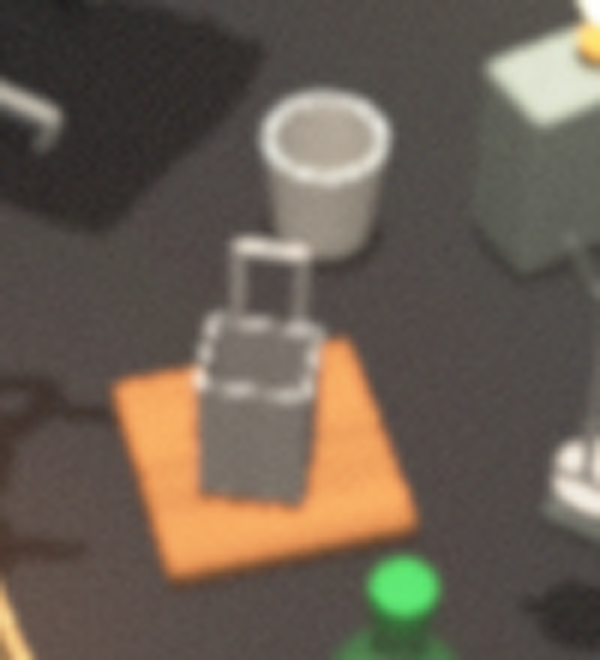

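Pot stands upright and free on the wooden board (side crop 300,470; scene crop 260,400). Now go round to the front.

```bash
python3 - <<'E'
from geo import *
from bench import ctrl
q=ctrl.get_obs()["q"];r,acc,mx=jrows(q,np.load("qp.npy"),1,40);print(r);print(mx,acc[1])
E
```

```text
-0.2 0.2 0 1 2 -6 1; -0.3 0.1 0.1 0 2 -6 1; -0.3 0.1 0 1 1 -6 1; -0.3 0 0.1 0 2 -6 1; -0.3 0 0 0 2 -6 1; -0.3 -0.1 0.1 0 2 -6 1; -0.4 -0.1 0 0 2 -6 1; -0.3 -0.1 0.1 0 2 -6 1; -0.3 -0.2 0 -1 2 -7 1; -0.3 -0.3 0.1 0 2 -6 1; -0.3 -0.2 0 -1 1 -6 1; -0.2 -0.4 0.1 -1 2 -6 1; -0.2 -0.3 0 -1 1 -6 1; -0.2 -0.4 0.1 -1 2 -6 1; -0.1 -0.5 0 -2 1 -6 1; -0.1 -0.4 0.1 -1 1 -6 1; -0.1 -0.5 0 -1 1 -6 1; 0 -0.5 0.1 -2 1 -6 1; 0.1 -0.5 0.1 -2 1 -6 1; 0.1 -0.5 0 -1 1 -6 1; 0.2 -0.6 0.1 -2 0 -6 1; 0.2 -0.5 0.1 -2 0 -6 1; 0.3 -0.5 0 -2 1 -6 1; 0.3 -0.5 0.1 -1 0 -6 1; 0.3 -0.4 0.1 -2 0 -6 1; 0.5 -0.5 0 -2 0 -6 1; 0.4 -0.4 0.1 -1 -1 -6 1; 0.6 -0.4 0.1 -2 0 -6 1; 0.5 -0.3 0.1 -2 -1 -7 1; 0.6 -0.3 0 -1 -1 -6 1; 0.7 -0.2 0.1 -2 -1 -5 1; 0.6 -0.2 0.1 -1 -1 -6 1; 0.7 -0.2 0 -2 -1 -6 1; 0.8 -0.1 0.1 -1 -1 -6 1; 0.7 0 0 -1 -1 -6 1; 0.7 0.1 0.1 -1 -1 -6 1; 0.8 0.1 0.1 -1 -2 -6 1; 0.8 0.1 0 -1 -1 -6 1; 0.7 0.2 0.1 0 -2 -6 1; 0.8 0.3 0 -1 -1 -6 1
7.3484692283495345 [ 0.61357181 -0.01277676  0.28724406]
```

Emit:
{"fn": "move_arm", "kwargs": {"rows": "-0.2 0.2 0 1 2 -6 1; -0.3 0.1 0.1 0 2 -6 1; -0.3 0.1 0 1 1 -6 1; -0.3 0 0.1 0 2 -6 1; -0.3 0 0 0 2 -6 1; -0.3 -0.1 0.1 0 2 -6 1; -0.4 -0.1 0 0 2 -6 1; -0.3 -0.1 0.1 0 2 -6 1; -0.3 -0.2 0 -1 2 -7 1; -0.3 -0.3 0.1 0 2 -6 1; -0.3 -0.2 0 -1 1 -6 1; -0.2 -0.4 0.1 -1 2 -6 1; -0.2 -0.3 0 -1 1 -6 1; -0.2 -0.4 0.1 -1 2 -6 1; -0.1 -0.5 0 -2 1 -6 1; -0.1 -0.4 0.1 -1 1 -6 1; -0.1 -0.5 0 -1 1 -6 1; 0 -0.5 0.1 -2 1 -6 1; 0.1 -0.5 0.1 -2 1 -6 1; 0.1 -0.5 0 -1 1 -6 1"}}

```text
time_s: 17.0
eef_pos: [0.4868, -0.0445, 0.3179]
eef_rot: [-0.303, 0.698, -0.597, -0.255]
wrist_force: [0.1, -0.4, 0.4]
opening: 0.998
```

Emit:
{"fn": "move_arm", "kwargs": {"rows": "0.2 -0.6 0.1 -2 0 -6 1; 0.2 -0.5 0.1 -2 0 -6 1; 0.3 -0.5 0 -2 1 -6 1; 0.3 -0.5 0.1 -1 0 -6 1; 0.3 -0.4 0.1 -2 0 -6 1; 0.5 -0.5 0 -2 0 -6 1; 0.4 -0.4 0.1 -1 -1 -6 1; 0.6 -0.4 0.1 -2 0 -6 1; 0.5 -0.3 0.1 -2 -1 -7 1; 0.6 -0.3 0 -1 -1 -6 1; 0.7 -0.2 0.1 -2 -1 -5 1; 0.6 -0.2 0.1 -1 -1 -6 1; 0.7 -0.2 0 -2 -1 -6 1; 0.8 -0.1 0.1 -1 -1 -6 1; 0.7 0 0 -1 -1 -6 1; 0.7 0.1 0.1 -1 -1 -6 1; 0.8 0.1 0.1 -1 -2 -6 1; 0.8 0.1 0 -1 -1 -6 1; 0.7 0.2 0.1 0 -2 -6 1; 0.8 0.3 0 -1 -1 -6 1"}}

```text
time_s: 19.0
eef_pos: [0.6131, -0.0125, 0.2831]
eef_rot: [-0.259, 0.867, 0.408, -0.118]
wrist_force: [-0.0, -0.9, 0.1]
opening: 0.999
```

Emit:
{"fn": "move_arm", "kwargs": {"rows": "0 0 0 0 0 0 1; 0 0 0 0 0 0 1"}}

```text
time_s: 19.2
eef_pos: [0.6131, -0.0124, 0.2846]
eef_rot: [-0.259, 0.869, 0.405, -0.118]
wrist_force: [-1.1, -0.3, 0.3]
opening: 0.999
```

```bash
python3 log.py; python3 - <<'E'
from h import *
c=snap("wrist","w10")
E
```

```text
19.2 [-0.303  0.55   1.241  0.228  1.881 -1.164] [ 0.6131 -0.0124  0.2846] [-0.2589  0.8691  0.4048 -0.1176] [-1.1 -0.3  0.3] 0.999
```

View pics/w10.png

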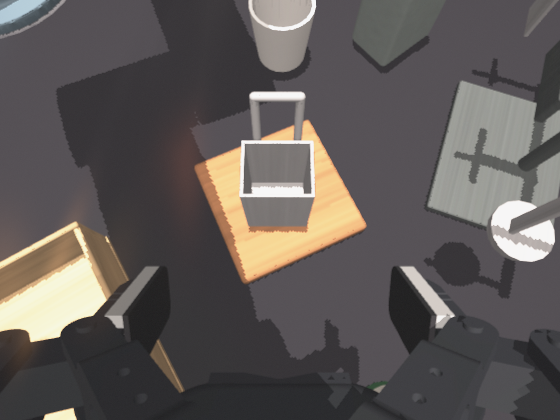

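```bash
python3 - <<'E'
from fit import *
from geo import *
from plan import rows,pose
c=last("wrist"); crop(c,220,70,340,240,4.4,"w10c")
L=lambda x,y,z:(y,z-30,x+45)
o=[(c,np.array(a,float),L(*l)) for a,l in (((244,142),(45,25,60)),((313,142),(45,25,0)),((240.5,182),(45,-25,60)),((314,181),(45,-25,0)),((247,226),(-45,-25,60)),((310,228.5),(-45,-25,0)),((250,97),(88,37,47)),((304,97),(88,37,13)))]
for z in (None,.016):
    p,r=fit(o,z=z,x0=(.5,.08,.016));print(p.round(4),np.degrees(p[3])%360,r.round(1).tolist())
E
```

```text
[0.5052 0.0794 0.0139 2.4293] 139.18612603602398 [[-1.6, -2.3], [1.1, -1.4], [-0.7, 13.9], [1.1, 15.9], [1.3, -0.6], [-3.5, -2.4], [5.5, 0.1], [-2.3, 0.7]]
[0.5061 0.0787 0.016  2.4271] 139.06164252465177 [[-1.7, -2.3], [1.5, -1.2], [-1.0, 14.4], [1.4, 16.5], [1.1, -0.1], [-3.3, -1.7], [5.5, -0.2], [-1.9, 0.5]]
```

View pics/w10c.png

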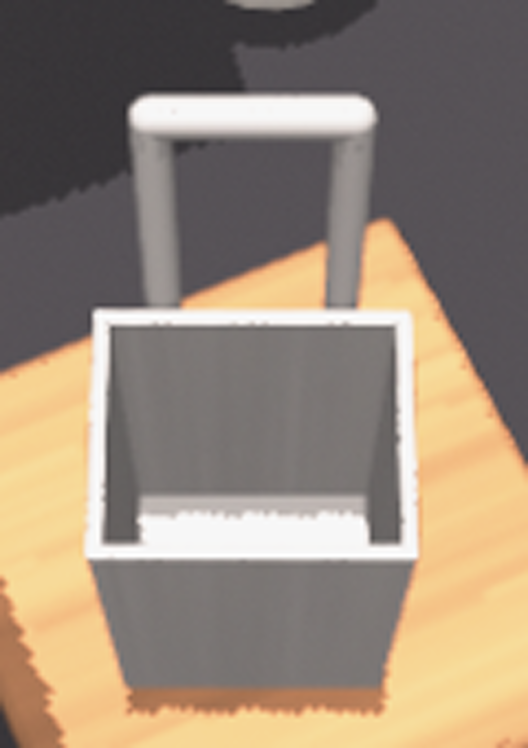

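```bash
python3 - <<'E'
from fit import *
from geo import *
from plan import rows,pose
c=last("wrist")
L=lambda x,y,z:(y,z-30,x+45)
o=[(c,np.array([220+a[0]/4.4,70+a[1]/4.4]),L(*l)) for a,l in (((94,312),(45,25,60)),((412,312),(45,25,0)),((86,558),(45,-25,60)),((418,558),(45,-25,0)),((130,688),(-45,-25,60)),((386,687),(-45,-25,0)),((152,115),(88,37,47)),((354,115),(88,37,13)))]
for z in (None,.016):
    p,r=fit(o,z=z,x0=(.5,.08,.016));print(p.round(4),np.degrees(p[3])%360,r.round(1).tolist())
ps=np.degrees(p[3]);Sp=standpose(p[0],p[1],ps);np.save("Sp.npy",p)
T=G2(*Sp,57,-1);d=T[0].as_matrix()[:,2];pre=(T[0],T[1]-d*.09)
print(rows(*pre,1,n=4)); print(T[1],pre[1])
Q,E=track(pose(),T,ctrl.get_obs()["q"],12);print(E,Q[-1].round(2))
E
```

```text
[ 0.5061  0.0785  0.0166 -3.8366] 140.1776300006152 [[0.0, -0.8], [0.1, -1.0], [0.2, 0.2], [0.9, -0.1], [-1.2, 0.0], [-0.7, 0.0], [-0.3, 0.7], [0.4, 0.6]]
[ 0.5059  0.0786 -0.0045  2.4465] 140.17218952944117 [[0.1, -0.8], [0.0, -0.9], [0.3, 0.1], [0.8, -0.2], [-1.2, -0.0], [-0.7, -0.0], [-0.3, 0.9], [0.4, 0.8]]
0.01 0.01 2.69 0.0 -0.1 -0.0 1; 0.02 0.01 2.69 0.0 -0.1 -0.0 1; 0.02 0.01 2.69 0.0 -0.1 -0.0 1; 0.03 0.01 2.69 0.0 -0.1 -0.0 1
[0.53148808 0.05725387 0.11920434] [0.5691322  0.02585901 0.19468469]
1.2203553276606681e-11 [-0.23  0.58  1.57  0.25  1.52 -1.19]
```

Emit:
{"fn": "move_arm", "kwargs": {"rows": "0 0 2.7 0 -0.1 0 1; 0 0 2.7 0 -0.1 0 1; 0 0 2.7 0 -0.1 0 1; 0.1 0 2.7 0 -0.1 0 1; 0 0 2.5 0 0 0 1; 0 0 2.5 0 0 0 1; 0 0 2.5 0 0 0 1; 0 0 1.5 0 0 0 1; 0 0 0 0 0 0 1; 0 0 0 0 0 0 1"}}

```text
time_s: 20.25
eef_pos: [0.5331, 0.0574, 0.1209]
eef_rot: [-0.256, 0.869, 0.407, -0.119]
wrist_force: [-0.1, -0.1, -0.1]
opening: 1.002
```

```bash
python3 log.py; python3 - <<'E'
from h import *
c=snap("wrist","w11")
c=snap("side"); crop(c,220,120,360,270,4,"d11")
E
```

```text
20.25 [-0.231  0.58   1.568  0.247  1.518 -1.187] [0.5331 0.0574 0.1209] [-0.2561  0.8688  0.4069 -0.1186] [-0.1 -0.1 -0.1] 1.002
```

View pics/w11.png

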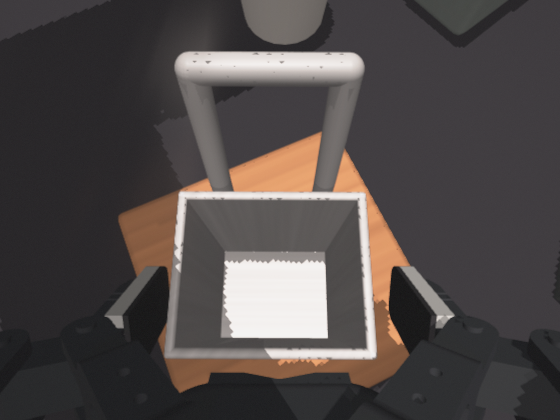

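View pics/d11.png

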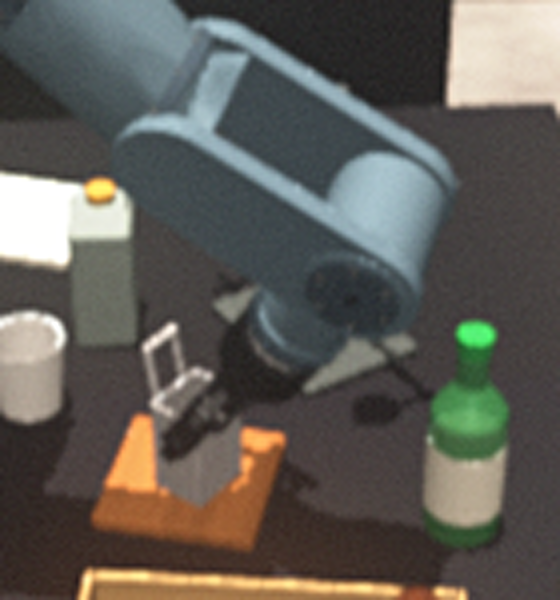

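Emit:
{"fn": "move_arm", "kwargs": {"rows": "-0.25 0 0 0 0 0 0.9; 0 0 0 0 0 0 0.8; 0 0 0 0 0 0 0; 0 0 0 0 0 0 0; 0 0 0 0 0 0 0; 0 0 0 0 0 0 0; 0 0 0 0 0 0 0"}}

```text
time_s: 21.05
eef_pos: [0.5317, 0.0555, 0.1211]
eef_rot: [-0.256, 0.869, 0.407, -0.118]
wrist_force: [0.5, -2.6, 5.9]
opening: 0.696
```

```bash
python3 log.py; python3 - <<'E'
from h import *
c=snap("wrist","w12")
E
```

```text
21.05 [-0.234  0.577  1.572  0.245  1.516 -1.19 ] [0.5317 0.0555 0.1211] [-0.2557  0.8687  0.4073 -0.1183] [ 0.5 -2.6  5.9] 0.696
```

View pics/w12.png

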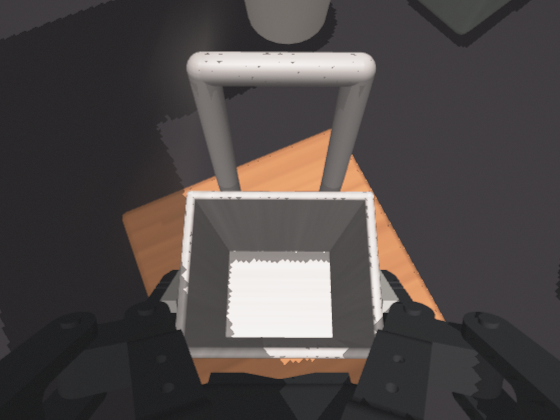

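```bash
python3 - <<'E'
from h import *
c=last("wrist"); crop(c,160,40,400,220,3.3,"w12a"); crop(c,160,180,400,380,3.3,"w12b")
E
```

```text
(no output)
```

View pics/w12a.png

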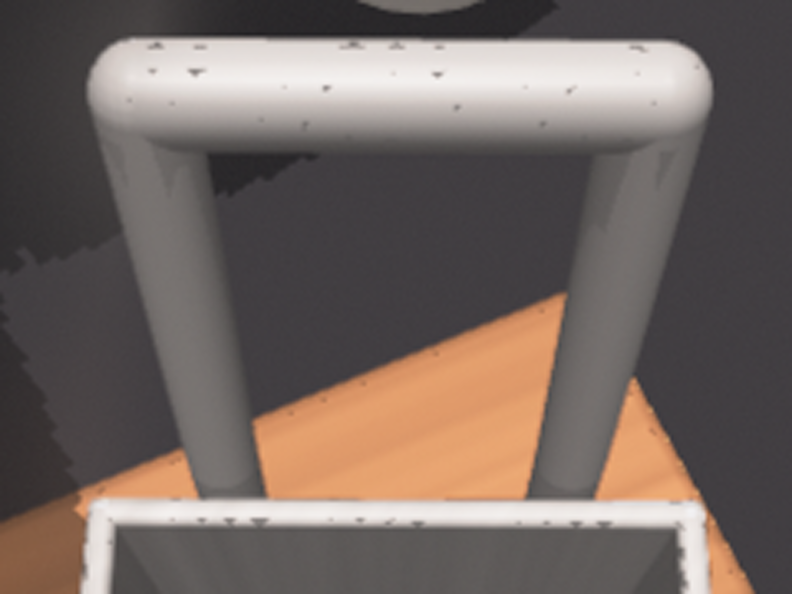

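View pics/w12b.png

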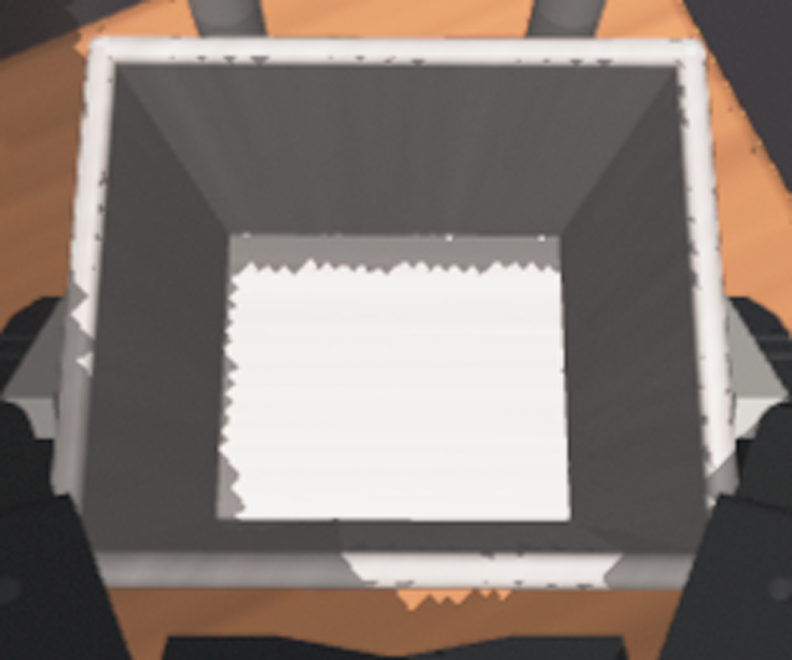

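```bash
python3 - <<'E'
from fit import *
from geo import *
from plan import rows,pose
c=last("wrist")
L=lambda x,y,z:(y,z-30,x+45)
A=lambda x,y:np.array([160+x/3.3,40+y/3.3]);B=lambda x,y:np.array([160+x/3.3,180+y/3.3])
o=[(A(145,95),(88,37,47)),(A(655,95),(88,37,13)),(B(90,40),(45,25,60)),(B(706,40),(45,25,0)),(B(44,588),(45,-25,60)),(B(745,588),(45,-25,0)),(B(230,235),(-42,22,57)),(B(560,235),(-42,22,3)),(B(570,519),(-42,-22,3)),(B(217,519),(-42,-22,57))]
o=[(c,a,L(*l)) for a,l in o]
for z in (None,.016):
    p,r=fit(o,z=z,x0=(.5,.08,.016));print(p.round(4),np.degrees(p[3])%360,r.round(1).tolist())
Rc,pc=pose()
p,_=fit(o,x0=(.5,.08,.016))
Sp=standpose(p[0],p[1],np.degrees(p[3]),p[2]);RL=Sp[0].T@Rc.as_matrix();pL=Sp[0].T@(pc-Sp[1]);print("pinch in pot",(pL+RL[:,2]*.0539)*1000);print(RL.round(3))
np.save("grip2.npy",np.c_[RL,pL])
q=ctrl.get_obs()["q"]
lift=(Rc,pc+[-.06,0,.20]);Q,E=track((Rc,pc),lift,q,10);print(E,Q[-1].round(2))
print("up/-x in tool",Rc.inv().apply([0,0,1]).round(3),Rc.inv().apply([-1,0,0]).round(3))
def HT(dx,dz):
    h=hang(dx,dz);return R.from_matrix(h[0]@RL),h[1]+h[0]@pL
H0=HT(-.09,.045);Q2,E=track(lift,H0,Q[-1],24);print(E,np.abs(np.diff(Q2,axis=0)).max(0).round(2),Q2[-1].round(2),H0[1])
for s in (0,6,12,18,23): r,t=fk(Q2[s],P);print((t).round(3),"d",r.as_matrix()[:,2].round(2),"wr",(t-r.as_matrix()[:,2]*.246).round(3))
E
```

```text
[0.5058 0.0785 0.0161 2.4454] 140.1123803402181 [[-0.5, 1.2], [1.0, 1.7], [-0.8, -2.1], [0.1, -1.7], [-0.5, 0.0], [1.8, 0.3], [-0.0, -0.4], [-0.6, -0.2], [-0.3, -0.6], [0.3, -0.7]]
[0.5058 0.0785 0.0159 2.4453] 140.1069970610543 [[-0.4, 1.5], [0.9, 1.9], [-0.8, -2.0], [0.1, -1.6], [-0.5, -0.0], [1.6, 0.3], [-0.0, -0.4], [-0.6, -0.2], [-0.3, -0.6], [0.3, -0.8]]
pinch in pot [14.65446081 -5.5123888  30.98682642]
[[ 0.003 -0.541 -0.841]
 [ 0.001 -0.841  0.541]
 [-1.    -0.003 -0.002]]
2.7010802412612527e-11 [-0.26  0.2   1.63  0.24  1.83 -1.14]
up/-x in tool [ 0.003 -0.541 -0.841] [-0.64  -0.647  0.414]
1.235386736389526e-08 [0.05 0.02 0.03 0.07 0.06 0.16] [ 0.08 -0.23  2.17  0.36  0.7   0.92] [0.45395657 0.21183936 0.26450059]
[0.471 0.062 0.319] d [-0.38  0.38 -0.84] wr [ 0.566 -0.031  0.526]
[0.467 0.101 0.305] d [-0.16  0.52 -0.84] wr [ 0.507 -0.026  0.512]
[0.462 0.14  0.29 ] d [ 0.09  0.53 -0.84] wr [0.439 0.009 0.497]
[0.458 0.179 0.276] d [ 0.33  0.43 -0.84] wr [0.376 0.074 0.483]
[0.454 0.212 0.265] d [ 0.47  0.26 -0.84] wr [0.338 0.147 0.471]
```

Emit:
{"fn": "move_arm", "kwargs": {"rows": "0 -0.5 -0.8 0 0 0 0; 0 -1 -1.6 0 0 0 0; 0 -1.6 -2.5 0 0 0 0; 0 -1.6 -2.5 0 0 0 0; 0 -1.6 -2.5 0 0 0 0; 0 -1.6 -2.5 0 0 0 0; 0 -1.6 -2.5 0 0 0 0; 0 -0.8 -1.2 0 0 0 0"}}

```text
time_s: 21.9
eef_pos: [0.5316, 0.0553, 0.3141]
eef_rot: [-0.255, 0.869, 0.408, -0.118]
wrist_force: [0.1, -0.3, -1.1]
opening: 0.695
```

```bash
python3 log.py; cat >> geo.py <<'E'
def rrows(Ta,Tb,grip,n,dp=1,rp=1):
    rv=(Ta[0].inv()*Tb[0]).as_rotvec();acc=Ta;out=[]
    for i in range(1,n+1):
        r=Ta[0]*R.from_rotvec(rv*i/n);t=Ta[1]+(Tb[1]-Ta[1])*i/n
        d=(acc[0].inv().apply(t-acc[1])*100).round(dp);w=np.degrees((acc[0].inv()*r).as_rotvec()).round(rp)
        acc=(acc[0]*R.from_rotvec(np.radians(w)),acc[1]+acc[0].apply(d/100))
        out.append(" ".join(f"{v:g}" for v in np.r_[d,w]+0.)+f" {grip}")
    return "; ".join(out)
def HT(dx,dz,dy=0,st=(.5987,.2924,29.47)):
    g=np.load("grip2.npy");h=hang(dx,dz,st);off=h[0]@np.array([0,0,0.])
    # dy along stand +y
    y=np.radians(st[2]);o=np.array([-np.sin(y),np.cos(y),0])*dy
    return R.from_matrix(h[0]@g[:,:3]),h[1]+o+h[0]@g[:,3]
E
python3 - <<'E'
from geo import *
from plan import pose
from bench import ctrl
q=ctrl.get_obs()["q"];H0=HT(-.09,.045)
Q,E=track(pose(),H0,q,20);print(E,np.abs(np.diff(Q,axis=0)).max(0).round(2),Q[-1].round(2));print(rrows(pose(),H0,0,18))
E
```

```text
21.9 [-0.235  0.334  1.478  0.254  1.841 -1.109] [0.5316 0.0553 0.3141] [-0.2554  0.8687  0.4078 -0.1177] [ 0.1 -0.3 -1.1] 0.695
1.6380706401826126e-08 [0.06 0.04 0.04 0.09 0.07 0.19] [ 0.08 -0.23  2.17  0.36  0.7   0.92]
0.4 -0.6 0.7 0 3.3 5.2 0; 0.3 -0.6 0.7 0 3.3 5.2 0; 0.2 -0.7 0.8 0 3.4 5.1 0; 0.1 -0.6 0.7 -0.1 3.3 5.2 0; -0.1 -0.7 0.8 0 3.3 5.2 0; -0.1 -0.7 0.8 0 3.3 5.2 0; -0.2 -0.6 0.7 0 3.3 5.1 0; -0.3 -0.6 0.7 0 3.4 5.2 0; -0.4 -0.6 0.7 -0.1 3.3 5.2 0; -0.5 -0.6 0.7 0 3.3 5.2 0; -0.6 -0.5 0.6 0 3.3 5.1 0; -0.7 -0.4 0.7 0 3.3 5.2 0; -0.7 -0.4 0.5 0 3.4 5.2 0; -0.9 -0.3 0.5 0 3.3 5.2 0; -0.8 -0.2 0.5 -0.1 3.3 5.1 0; -0.9 -0.2 0.4 0 3.3 5.2 0; -1 -0.1 0.4 0 3.3 5.2 0; -0.9 0.1 0.3 0 3.4 5.2 0
```

Emit:
{"fn": "move_arm", "kwargs": {"rows": "0.4 -0.6 0.7 0 3.3 5.2 0; 0.3 -0.6 0.7 0 3.3 5.2 0; 0.2 -0.7 0.8 0 3.4 5.1 0; 0.1 -0.6 0.7 0 3.3 5.2 0; -0.1 -0.7 0.8 0 3.3 5.2 0; -0.1 -0.7 0.8 0 3.3 5.2 0; -0.2 -0.6 0.7 0 3.3 5.1 0; -0.3 -0.6 0.7 0 3.4 5.2 0; -0.4 -0.6 0.7 0 3.3 5.2 0; -0.5 -0.6 0.7 0 3.3 5.2 0; -0.6 -0.5 0.6 0 3.3 5.1 0; -0.7 -0.4 0.7 0 3.3 5.2 0; -0.7 -0.4 0.5 0 3.4 5.2 0; -0.9 -0.3 0.5 0 3.3 5.2 0; -0.8 -0.2 0.5 0 3.3 5.1 0; -0.9 -0.2 0.4 0 3.3 5.2 0; -1 -0.1 0.4 0 3.3 5.2 0; -0.9 0.1 0.3 0 3.4 5.2 0; 0 0 0 0 0 0 0; 0 0 0 0 0 0 0"}}

```text
time_s: 23.9
eef_pos: [0.4524, 0.2119, 0.2619]
eef_rot: [-0.244, 0.83, -0.482, 0.14]
wrist_force: [1.2, -0.1, -2.0]
opening: 0.698
```

```bash
python3 log.py; python3 - <<'E'
from h import *
snap("wrist","w13");c=snap("side"); crop(c,220,80,350,220,4.2,"d13");c=snap("scene");crop(c,270,100,400,260,3.7,"s13")
from geo import *
from plan import pose
H0=HT(-.09,.045);r,t=pose();print((H0[1]-t)*1000,np.degrees((r.inv()*H0[0]).as_rotvec()))
E
```

```text
23.9 [ 0.081 -0.224  2.178  0.368  0.697  0.908] [0.4524 0.2119 0.2619] [-0.2438  0.8299 -0.4819  0.14  ] [ 1.2 -0.1 -2. ] 0.698
[0.36274517 0.94295859 1.95631124] [-0.00817856  0.23341919 -0.18026822]
```

View pics/w13.png

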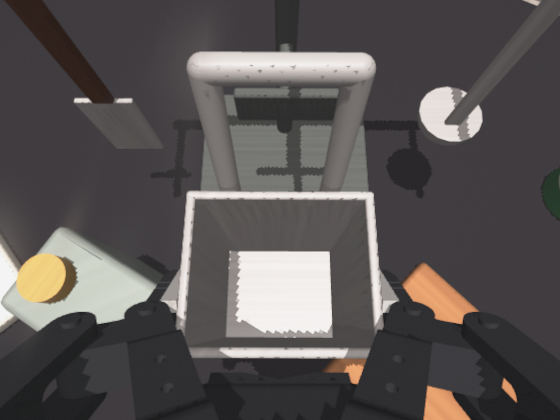

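View pics/d13.png

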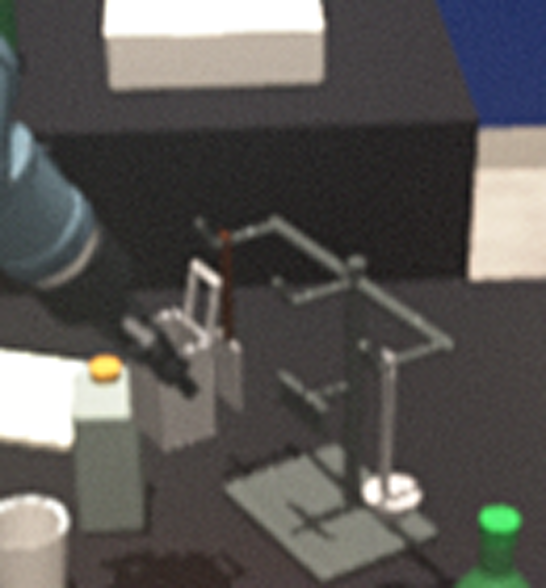

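View pics/s13.png

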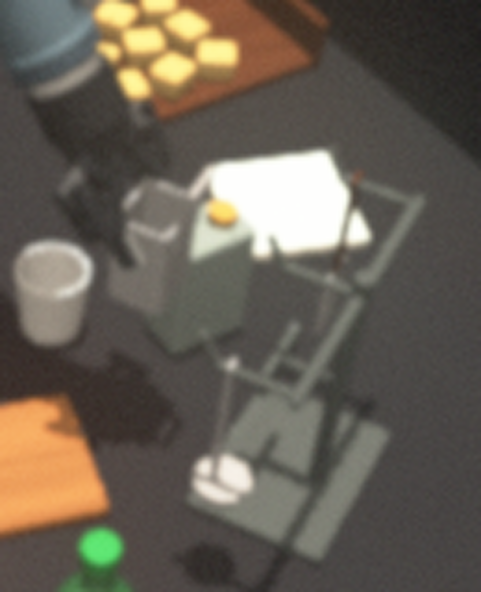

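```bash
cat > ov.py <<'E'
from h import *
def overlay(c,fn,box,s,st=(.5987,.2924,29.47)):
    im=cv2.resize(c["color"],None,fx=s,fy=s,interpolation=cv2.INTER_CUBIC)
    Rm=R.from_euler('z',st[2],degrees=True).as_matrix();t=np.array([st[0],st[1],0])
    def ln(a,b,col):
        A=world(Rm,t,np.linspace(a,b,2)/1000.);u=proj(c,A)*s; cv2.line(im,*[tuple(int(v) for v in x) for x in u],col,1)
    r=(0,0,255);g=(0,255,0);b=(255,255,0)
    F=[(-35,-85,10),(95,-85,10),(95,85,10),(-35,85,10)]
    for i in range(4): ln(F[i],F[(i+1)%4],r)
    Q=[(-4,-35,120),(-4,35,120),(-4,35,150),(-4,-35,150)]
    for i in range(4): ln(Q[i],Q[(i+1)%4],g)
    for dy in (-8,8): ln((47,dy,10),(47,dy,230),b)
    ln((55,-130,240),(55,130,240),r)
    for y in (-125,0,125): ln((55,y,240),(-12,y,240),g); ln((-12,y,240),(-26,y,264),g)
    x0,y0,x1,y1=[int(v*s) for v in box]
    cv2.imwrite(f"pics/{fn}.png",im[y0:y1,x0:x1])
E
python3 - <<'E'
from ov import *
overlay(last("wrist"),"w13o",(150,0,420,200),2.9)
overlay(last("side"),"d13o",(255,120,345,225),5.5)
overlay(last("scene"),"s13o",(315,130,385,260),4.5)
E
```

```text
(no output)
```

View pics/w13o.png

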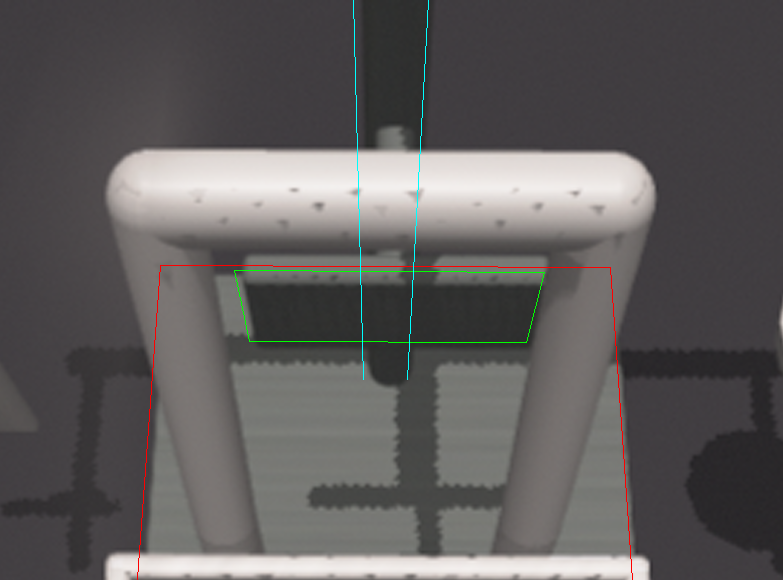

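View pics/d13o.png

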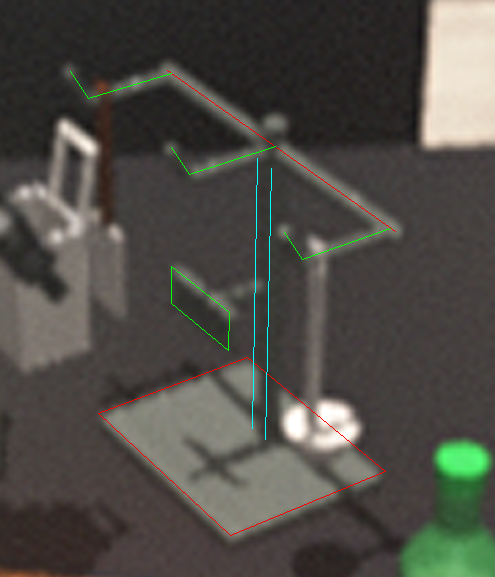

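View pics/s13o.png

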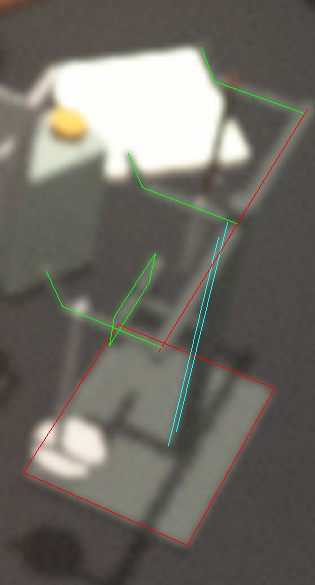

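```bash
python3 - <<'E'
from geo import *
from plan import pose
p=pose()
H1=HT(-.06,.034,-.0015);print(rrows(p,H1,0,2,dp=2))
H2=HT(-.026,.034,-.0015);print(rrows(H1,H2,0,3,dp=2))
E
```

```text
0.05 -1.05 1.21 0 0.1 -0.1 0; 0.04 -1.05 1.21 0 0.1 -0.1 0
0 -0.95 0.61 0 0 0 0; 0 -0.96 0.62 0 0 0 0; 0 -0.95 0.61 0 0 0 0
```

Emit:
{"fn": "move_arm", "kwargs": {"rows": "0.05 -1.05 1.2 0 0.1 -0.1 0; 0.05 -1.05 1.2 0 0.1 -0.1 0; 0 0 0 0 0 0 0; 0 0 0 0 0 0 0"}}

```text
time_s: 24.45
eef_pos: [0.4804, 0.2251, 0.2533]
eef_rot: [-0.243, 0.829, -0.483, 0.142]
wrist_force: [-1.2, 0.3, -1.8]
opening: 0.694
```

```bash
python3 log.py; python3 - <<'E'
from ov import *
c=snap("wrist");overlay(c,"w14o",(150,0,420,200),2.9); c=snap("side");overlay(c,"d14o",(240,120,345,225),6)
from geo import *
from plan import pose
p=pose();H1=HT(-.06,.034,-.0015);print((H1[1]-p[1])*1000)
H2=HT(-.026,.034,-.0015);print(rrows(p,H2,0,3,dp=2))
E
```

```text
24.45 [ 0.113 -0.126  2.116  0.355  0.649  0.938] [0.4804 0.2251 0.2533] [-0.2426  0.8293 -0.4829  0.1423] [-1.2  0.3 -1.8] 0.694
[ 0.73654764  0.09007404 -0.10021233]
0.01 -0.97 0.63 0 0 0 0; 0.01 -0.97 0.63 0 0 0 0; 0.01 -0.97 0.62 0 0 0 0
```

View pics/w14o.png

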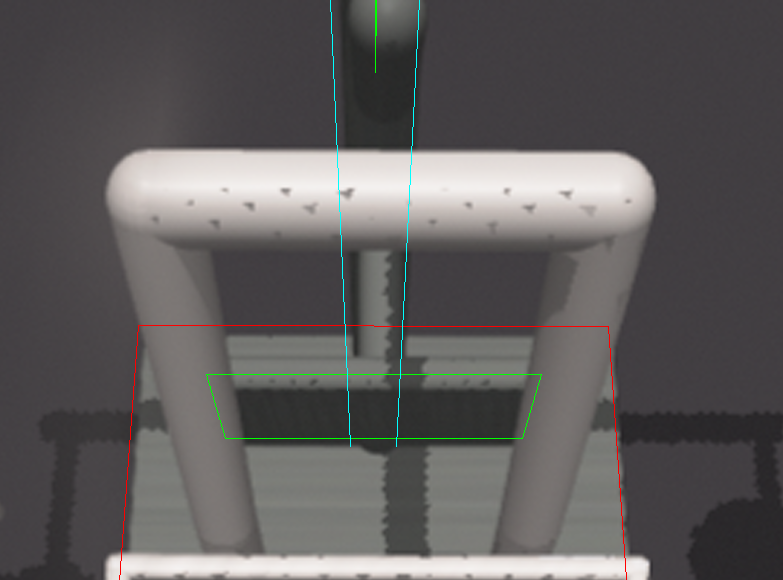

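View pics/d14o.png

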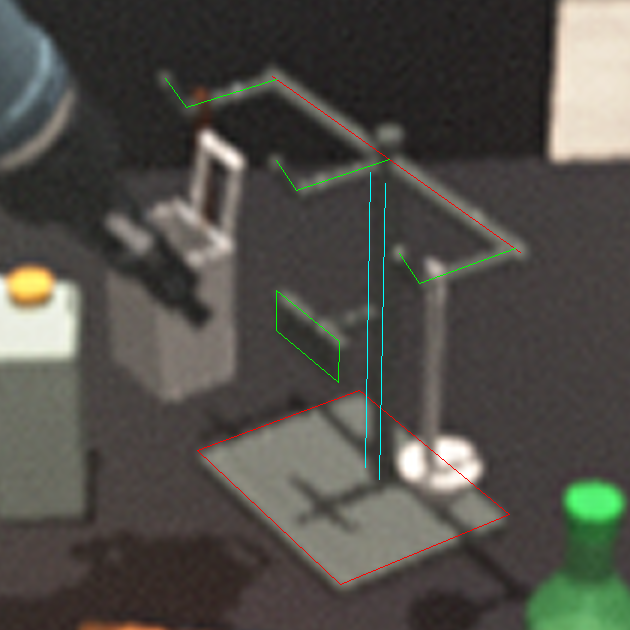

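Emit:
{"fn": "move_arm", "kwargs": {"rows": "0.05 -0.95 0.6 0 0 0 0; 0 -0.95 0.6 0 0 0 0; 0 -0.95 0.65 0 0 0 0; 0 0 0 0 0 0 0"}}

```text
time_s: 24.95
eef_pos: [0.5117, 0.2426, 0.2541]
eef_rot: [-0.243, 0.829, -0.483, 0.143]
wrist_force: [0.2, 0.0, -1.5]
opening: 0.696
```

```bash
python3 log.py; python3 - <<'E'
from ov import *
c=snap("wrist","w15"); c=snap("side");crop(c,240,120,345,225,6,"d15");c=snap("scene");crop(c,300,110,400,230,5,"s15")
from geo import *
from plan import pose
p=pose();H1=HT(-.026,.034,-.0015);print((H1[1]-p[1])*1000)
H2=HT(-.008,.033,-.0015);print(rrows(p,H2,0,2,dp=2))
E
```

```text
24.95 [ 0.146 -0.037  2.034  0.335  0.63   0.981] [0.5117 0.2426 0.2541] [-0.2434  0.8291 -0.4826  0.1432] [ 0.2  0.  -1.5] 0.696
[ 0.45827228 -0.12129748  0.35090929]
0.02 -0.75 0.52 0 0 0 0; 0.02 -0.76 0.53 0 0 0 0
```

View pics/w15.png

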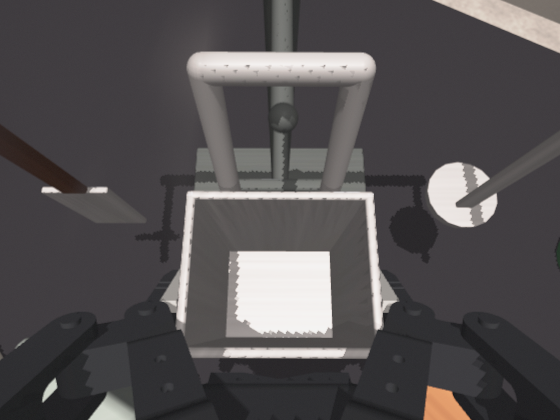

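View pics/d15.png

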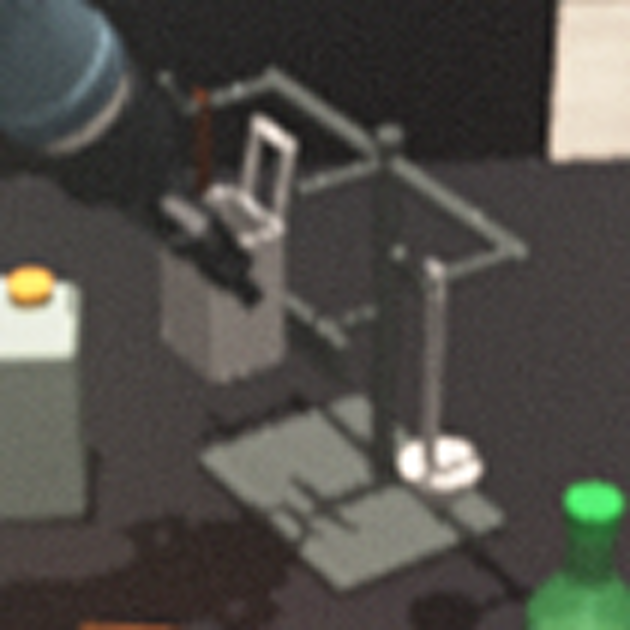

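View pics/s15.png

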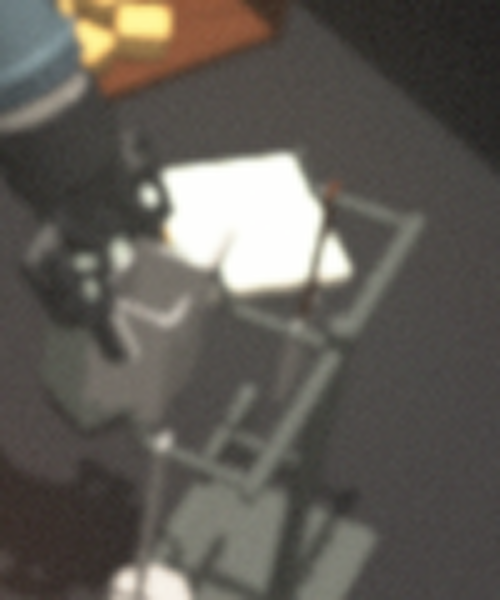

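```bash
python3 - <<'E'
from h import *
c=last("wrist");st=(.5987,.2924,np.radians(29.47));Rm=R.from_euler('z',st[2]).as_matrix()
for px,z in (((283,118),.264),((283,104),.268),((281,68),.2475+.0336)):
    w=onz(c,px,z);print((Rm.T@(w-[st[0],st[1],0])*1000).round(1))
print(proj(c,world(Rm,np.array([st[0],st[1],0]),np.array([[-26,0,264],[-12,0,240],[-26,0,281]])/1000)))
E
```

```text
[-28.8  -1.1 264. ]
[-27.2  -1.  268. ]
[-26.6  -0.4 281.1]
[[279.00410836 108.64392859]
 [278.86539309 112.21607315]
 [279.22344289  65.93568863]]
```

```bash
python3 - <<'E'
from geo import *
from plan import pose
p=pose();a=HT(-.008,.033,-.0015);b=HT(.001,.012,-.0015);d=HT(.001,.002,-.0015)
print(rrows(p,a,0,2,dp=2));print(rrows(a,b,0,3,dp=2));print(rrows(b,d,0,3,dp=2))
for t in (a,b,d): print(ik(*t,__import__('bench').ctrl.get_obs()["q"],P))
E
```

```text
0.02 -0.75 0.52 0 0 0 0; 0.02 -0.76 0.53 0 0 0 0
0 0.13 0.75 0 0 0 0; 0 0.12 0.75 0 0 0 0; 0 0.13 0.75 0 0 0 0
0 0.18 0.28 0 0 0 0; 0 0.18 0.28 0 0 0 0; 0 0.18 0.28 0 0 0 0
(array([0.16051297, 0.00492234, 1.99514567, 0.32379673, 0.62369908,
       1.00088973]), np.float64(1.6576698089784942e-10))
(array([0.1675484 , 0.05896368, 1.98872319, 0.34084163, 0.57662042,
       0.98397311]), np.float64(1.8672568530678812e-09))
(array([0.1675484 , 0.07560387, 1.99504071, 0.35313515, 0.55503044,
       0.96941077]), np.float64(1.012168212395545e-14))
```

Emit:
{"fn": "move_arm", "kwargs": {"rows": "0 -0.75 0.5 0 0 0 0; 0 -0.75 0.55 0 0 0 0; 0 0.1 0.75 0 0 0 0; 0 0.15 0.75 0 0 0 0; 0 0.15 0.75 0 0 0 0; 0 0 0 0 0 0 0; 0 0 0 0 0 0 0"}}

```text
time_s: 25.8
eef_pos: [0.5335, 0.2553, 0.2311]
eef_rot: [-0.243, 0.829, -0.483, 0.142]
wrist_force: [0.5, 0.3, -1.1]
opening: 0.695
```

```bash
python3 log.py; python3 - <<'E'
from ov import *
c=snap("wrist","w16"); c=snap("side");crop(c,240,120,345,225,6,"d16")
from geo import *
from plan import pose
p=pose();H1=HT(.001,.012,-.0015);print((H1[1]-p[1])*1000)
E
```

```text
25.8 [0.167 0.059 1.989 0.342 0.577 0.984] [0.5335 0.2553 0.2311] [-0.2427  0.8292 -0.483   0.1424] [ 0.5  0.3 -1.1] 0.695
[ 0.08721159  0.02985241 -0.44760807]
```

View pics/w16.png

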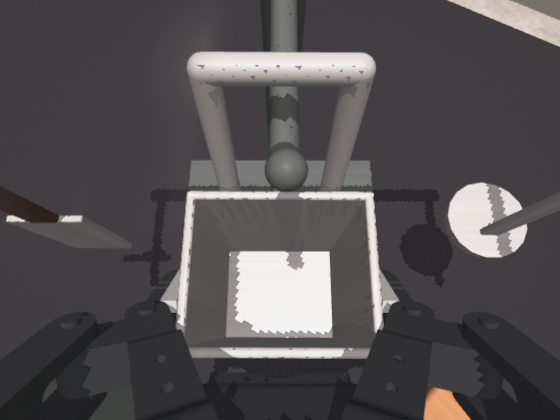

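View pics/d16.png

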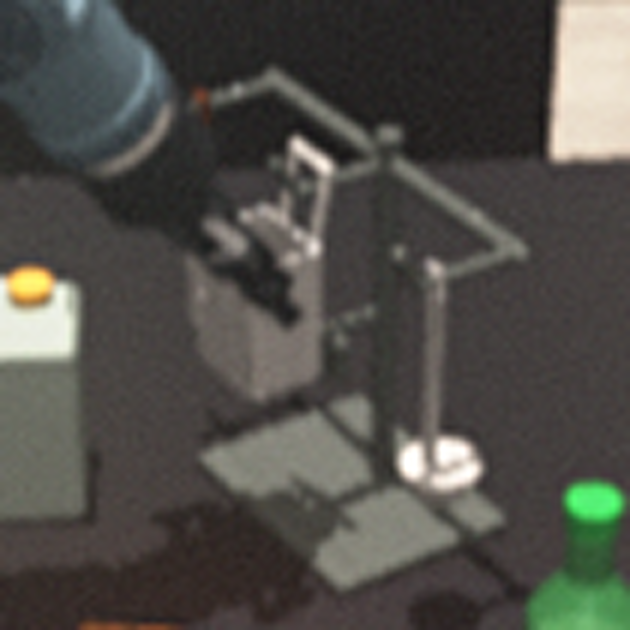

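Hook is through the arch, tip at (286,170), bar behind it at row 68. Lower onto it.

Emit:
{"fn": "move_arm", "kwargs": {"rows": "0 0.2 0.3 0 0 0 0; 0 0.15 0.25 0 0 0 0; 0 0.15 0.25 0 0 0 0; 0 0 0 0 0 0 0; 0 0 0 0 0 0 0"}}

```text
time_s: 26.4
eef_pos: [0.5339, 0.2553, 0.2222]
eef_rot: [-0.243, 0.829, -0.483, 0.143]
wrist_force: [-0.1, 1.0, -1.5]
opening: 0.695
```

Emit:
{"fn": "move_arm", "kwargs": {"rows": "0 0.05 0.1 0 0 0 0; 0 0 0 0 0 0 0"}}

```text
time_s: 26.6
eef_pos: [0.5341, 0.2554, 0.2213]
eef_rot: [-0.243, 0.829, -0.483, 0.143]
wrist_force: [-0.0, -0.5, -1.0]
opening: 0.697
```

Emit:
{"fn": "move_arm", "kwargs": {"rows": "0 0.05 0.1 0 0 0 0; 0 0 0 0 0 0 0"}}

```text
time_s: 26.8
eef_pos: [0.5341, 0.2554, 0.22]
eef_rot: [-0.243, 0.829, -0.483, 0.143]
wrist_force: [-0.0, 0.2, -2.2]
opening: 0.694
```

Emit:
{"fn": "move_arm", "kwargs": {"rows": "0 0.05 0.1 0 0 0 0; 0 0 0 0 0 0 0"}}

```text
time_s: 27.0
eef_pos: [0.5344, 0.2556, 0.2193]
eef_rot: [-0.243, 0.829, -0.483, 0.143]
wrist_force: [-1.3, -0.2, -0.0]
opening: 0.693
```

Emit:
{"fn": "move_arm", "kwargs": {"rows": "0 0.05 0.1 0 0 0 0; 0 0 0 0 0 0 0"}}

```text
time_s: 27.2
eef_pos: [0.535, 0.2557, 0.2188]
eef_rot: [-0.244, 0.829, -0.483, 0.144]
wrist_force: [-2.3, -0.2, 3.1]
opening: 0.695
```

```bash
python3 - <<'E'
from geo import *
from plan import pose
p=pose();g=np.load("grip2.npy");Rp=p[0].as_matrix()@g[:,:3].T;tp=p[1]-Rp@g[:,3];bar=tp+Rp@[.088,.037,.03]
ca=tp+Rp@np.array([-.045,.025,.03])
y=np.radians(29.47);ex=np.array([np.cos(y),np.sin(y),0])
print("bar stand x",(bar-[.5987,.2924,0])@ex*1000,bar[2],"back-bottom stand x",(ca-[.5987,.2924,0])@ex*1000)
for s in (1,-1):
    W=R.from_rotvec(Rp[:,2]*np.radians(4.5)*s); T=(W*p[0],bar+W.apply(p[1]-bar)); c2=bar+W.apply(ca-bar);print(s,(c2-[.5987,.2924,0])@ex*1000);print(rrows(p,T,0,3,dp=2))
E
```

```text
bar stand x -1.9680582642970348 0.2470130068161595 back-bottom stand x -13.63188762052492
1 -24.03333591967076
0 -0.05 -0.2 -1.5 0 0 0; 0 -0.04 -0.19 -1.5 0 0 0; 0 -0.04 -0.2 -1.5 0 0 0
-1 -3.15852793478109
0 0.03 0.2 1.5 0 0 0; 0 0.04 0.2 1.5 0 0 0; 0 0.04 0.19 1.5 0 0 0
```

Emit:
{"fn": "move_arm", "kwargs": {"rows": "0 0.03 0.15 1.2 0 0 0; 0 0.03 0.15 1.2 0 0 0; 0 0.03 0.15 1.1 0 0 0; 0 0 0 0 0 0 0"}}

```text
time_s: 27.6
eef_pos: [0.5362, 0.2562, 0.2146]
eef_rot: [-0.269, 0.821, -0.478, 0.158]
wrist_force: [-4.6, -3.8, 7.7]
opening: 0.697
```

```bash
python3 log.py; python3 - <<'E'
from ov import *
c=snap("wrist","w17"); c=snap("side");crop(c,240,120,345,225,6,"d17")
E
```

```text
27.6 [0.159 0.08  2.029 0.467 0.472 0.856] [0.5362 0.2562 0.2146] [-0.2688  0.821  -0.4781  0.1583] [-4.6 -3.8  7.7] 0.697
```

View pics/w17.png

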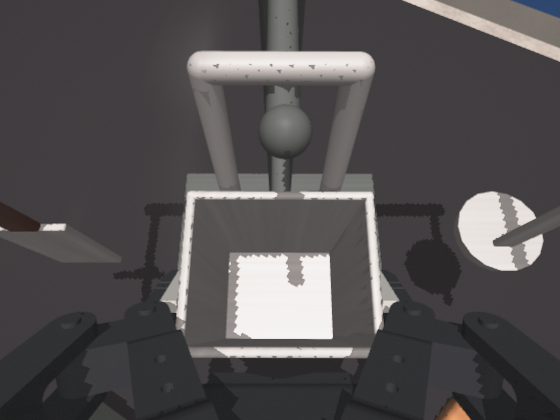

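View pics/d17.png

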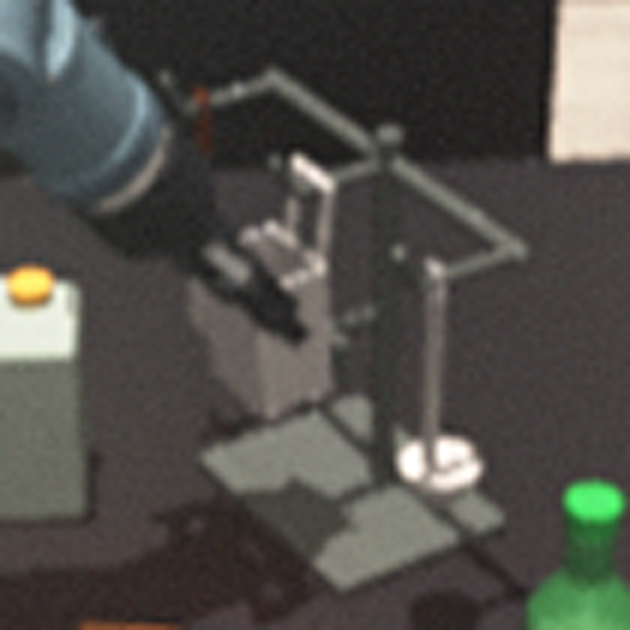

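Emit:
{"fn": "move_arm", "kwargs": {"rows": "0 0 0 0 0 0 0.7; 0 0 0 0 0 0 0.73; 0 0 0 0 0 0 0.76; 0 0 0 0 0 0 0.8; 0 0 0 0 0 0 0.9; 0 0 0 0 0 0 1; 0 0 0 0 0 0 1; 0 0 0 0 0 0 1"}}

```text
time_s: 28.5
eef_pos: [0.5359, 0.2564, 0.2136]
eef_rot: [-0.268, 0.821, -0.478, 0.158]
wrist_force: [-0.5, 0.0, -0.1]
opening: 1.003
```

```bash
python3 log.py; python3 - <<'E'
from ov import *
c=snap("wrist","w18"); c=snap("side");crop(c,240,120,345,225,6,"d18")
from geo import *
from plan import pose
p=pose();d=p[0].as_matrix()[:,2];q=ctrl.get_obs()["q"]
Q,E=track(p,(p[0],p[1]-d*.16),q,12);print(E,Q[-1].round(2))
E
```

```text
28.5 [0.159 0.082 2.029 0.466 0.472 0.857] [0.5359 0.2564 0.2136] [-0.2682  0.8213 -0.4783  0.1575] [-0.5  0.  -0.1] 1.003
1.316752040730431e-09 [ 0.06 -0.36  2.12  0.36  0.83  0.95]
```

View pics/w18.png

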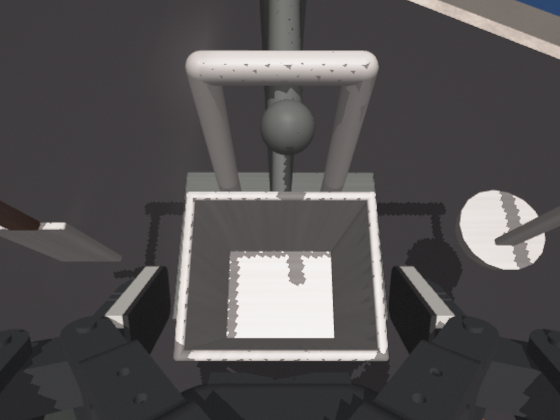

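View pics/d18.png

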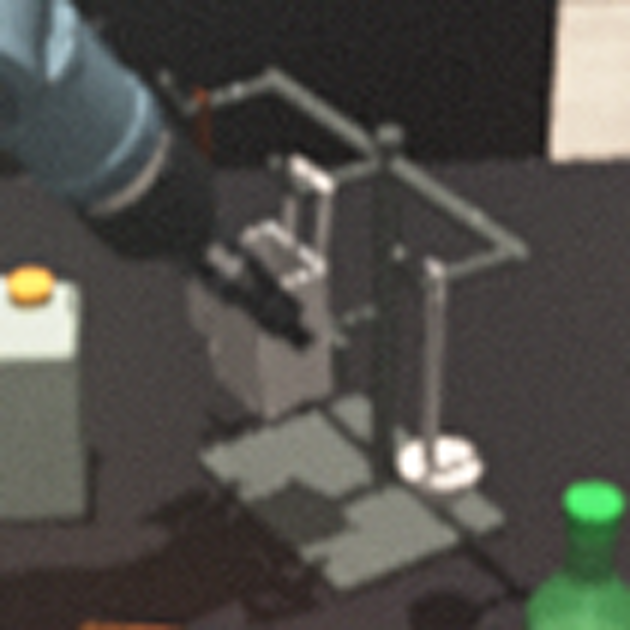

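Pot hangs by itself between open fingers (zero force). Back straight out.

Emit:
{"fn": "move_arm", "kwargs": {"rows": "0 0 -1 0 0 0 1; 0 0 -2 0 0 0 1; 0 0 -3 0 0 0 1; 0 0 -3.5 0 0 0 1; 0 0 -3.5 0 0 0 1; 0 0 -3 0 0 0 1; 0 0 0 0 0 0 1; 0 0 0 0 0 0 1; 0 0 0 0 0 0 1; 0 0 0 0 0 0 1; 0 0 0 0 0 0 1"}}

```text
time_s: 29.7
eef_pos: [0.4533, 0.2102, 0.3413]
eef_rot: [-0.268, 0.822, -0.479, 0.156]
wrist_force: [-0.1, 0.2, -0.4]
opening: 1.001
```

```bash
python3 log.py; python3 - <<'E'
from ov import *
c=snap("wrist","w19"); c=snap("side","d19f");crop(c,240,120,345,225,6,"d19");c=snap("scene","s19")
E
```

```text
29.7 [ 0.063 -0.357  2.123  0.356  0.827  0.949] [0.4533 0.2102 0.3413] [-0.2675  0.8216 -0.4785  0.1565] [-0.1  0.2 -0.4] 1.001
```

View pics/w19.png

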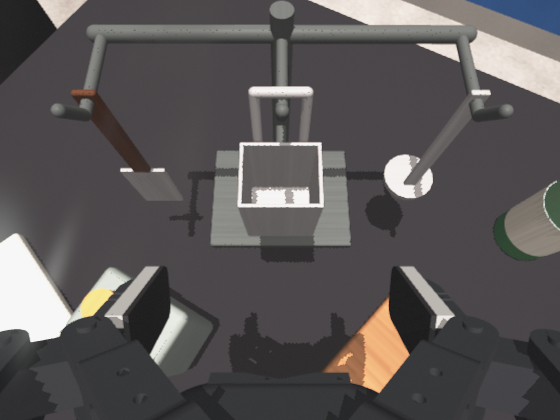

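View pics/d19.png

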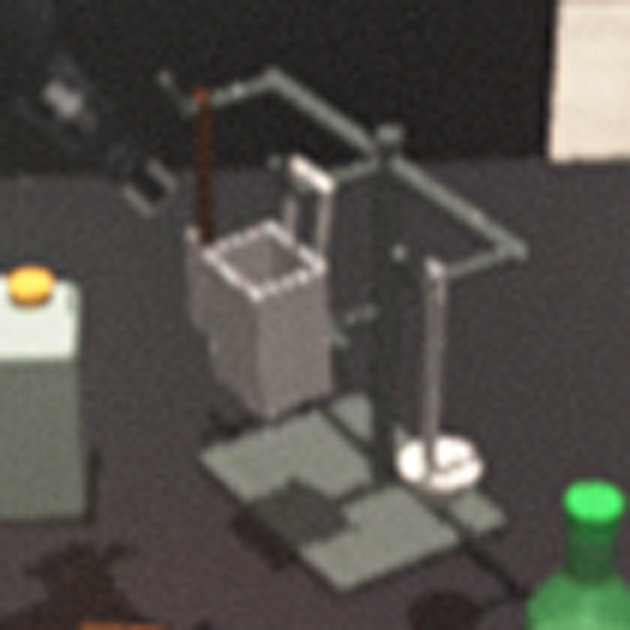

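View pics/s19.png

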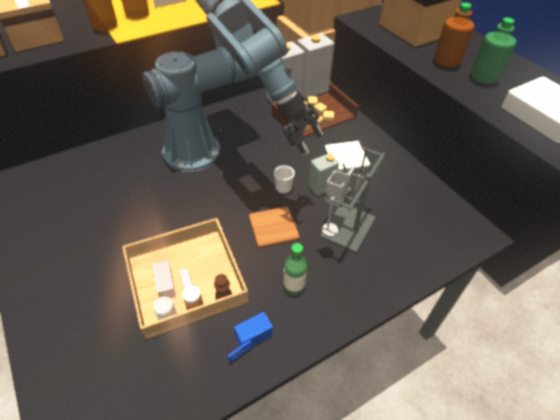

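The pot hangs upright on the middle hook, with its bar behind the tip and its back to the stand. The robot is well clear, and the bottle (295,270), tin (322,175), cup (284,180) and crate goods are where they were.

```bash
python3 - <<'E'
from bench import ctrl
print(ctrl.hand_in())
E
```

```text
the job is handed in; nothing more can be done
None
```

The pot now hangs upright by its wire handle on the free middle hook, with its back against the stand. I handed the job in at about 30 s of the 58 s allowed.

- **Out of the crate:** I gripped the pot across its front and back, lifted it clear and stood it on the wooden board. I let go there, and the pictures afterwards showed it standing free.
- **Onto the hook:** I took it again from the front by its two sides. I passed the handle over the hook tip, lowered it until the wrist force showed the bar touching, leaned the back onto the rest plate and released.
- **Last checks:** In the last wrist and side pictures the bar is on the hook behind its tip and the gripper is well clear. Wrist force was about zero. The bottle, tin, cup and crate goods look unmoved.
- **Disagreements:** My first estimate of the pot from the two fixed cameras was about 5 mm off, so I used close wrist-camera views instead. From the wrist view the hook tip seemed 2–3 mm nearer than the fixed cameras gave. The hanging went through anyway.
- **Forces:** The highest force I read was about 14 N, when setting the pot on the board. I only read it at the end of each move, so short peaks in between would not have shown.

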